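Pin up a gang of glass blanks and index it to the grinder

ROBOT

A 7-joint arm with a two-finger parallel gripper is mounted at the origin on the work surface. World frame = base frame: x ahead of the robot, y to its left, z up, the work surface at z = 0. Lengths are in m, angles in rad, forces in N, time in s.
With the tool pointing down it reaches from about 0.425 to 0.95 m from the base axis. Payload 4.7 kg.
Tool frame: the origin (TCP) lies on the mounting face of the last link; the fingertips stand 182 mm ahead of it and the grasp point (between the pads) lies bot.pinch_z ahead of it (bot.pinch_z is the distance from the TCP to the grasp point, in m); z points along the fingers, y is the line along which they close (so a half turn about z gives the same grasp; the last joint's range is limited). The gripper opens to 87 mm and grips with 3 to 60 N. Pads are 19 mm wide; open, the fingers measure 117 mm over their backs; the gripper's body (75 mm by 190 mm) begins 51 mm behind the grasp point.
Start: joints at [1.186, 0.469, -0.049, 1.532, 0.024, 1.141, -0.082], TCP at [0.235, -0.633, 0.405] pointing down, gripper open.
Joint ranges: [-2.59, 2.59], [-0.33, 1.99], [-1.39, 1.29], [0.1, 2.45], [-1.04, 4.18], [0.21, 1.99], [-2.66, 2.66]. Speed limits (rad/s): [2.57, 2.57, 3.14, 3.14, 3.14, 3.14, 3.14].

INTERFACE

Orientations are given as a 3x3 rotation matrix whose columns are the frame's x, y, z axes.
In Python, from rig import observe, vision, job, bot gives the robot as it stands. The module is installed in compiled form; this text tells all that it offers.
- The arm moves only by the tool apply_moves, never from a script. Its argument "rows" is text: rows parted by semicolons, each of 7 numbers parted by spaces: the turn, a rotation vector about the tool's x, y, z in rad, then the shift along the tool's x, y, z in mm, then the opening, from 0 (shut) to 1 (fully open). A call has 1 to 8 rows; each row is the pose to reach, as a shift and turn from the pose commanded when the call began, along the tool's axes at that moment; what a row does not reach only later rows make up. A row lasts 1/8 s, in which the tool goes at most 62.5 mm and 10.7 degrees, less where a joint would pass 70% of its speed; a pose out of reach is approached as far as the arm can. A call with a gripper value outside its range is refused whole. The fingers move at their own pace and stop on an object; "grip_force" is the grip in N (left out, the last holds). Time passes only in rows, so rows that repeat a pose let the fingers close. It gives the time, the measured TCP pose, the force and the opening at its end, in the units of the state.
- observe(): the state, without advancing time (a new reading comes with each control period).
- vision.grab_frame(name): name is "side" or "top"; returns a dict with "img" (384x512x3 uint8, red, green, blue), "range_z" (384x512 float32, m along the optical axis (not along the pixel's ray), 0 where there is no reading), "fx", "fy", "cx", "cy" (pixels), "origin" and "attitude" of the camera in the world. Camera axes: x right, y up, looking along -z (the intrinsics and any distortion apply to the point x, -y, -z); pixel columns grow to the right and rows downward; lengths in m; the calibration is good to about 2 mm. A picture is of the moment at which its call begins.
- job.finish_job(): hands the job in, once; it reports no verdict.
The state is a dict: "t": time; "qpos": joint angles; "dq": joint speeds; "joint_torque": joint torques, N m; "tool_pos": TCP position; "tcp_rot": TCP orientation; "ft_force": force on the tool from outside, world axes, zero at the start; "torque": the same for the moment, N m; "gripper_width": opening from 0.0 (shut) to 1.0 (fully open).
Only numpy, scipy, OpenCV 4.12 (cv2) and the standard library are available. Lean on these libraries where they do the work, as an engineer would, in place of code of your own. Each camera call takes 0.05 s, during which the arm holds its last target. There are 200 camera calls.

TASK

Gang up the drilled square glass blanks for edge grinding: first swing the index table back to its loading stop (scribed seat nearest the robot), then stack every drilled square blank on the seat, holes in line with the bore and edges square with the scribed outline. Push the steel pin from its wooden stand down through the whole stack until it bottoms in the bore, and only then swing the table the quarter turn to its grinding stop, where the pinned stack faces the grinding wheel. Leave the other things on the bench where they are.

Things in the scene. Friction and masses are not known exactly. Their poses are not given: they have to be found in the camera images.
- turntable (a joint): the index table's angle in rad about its upright pivot: 0 = loading stop (seat nearest the robot), 1.571 = grinding stop (seat beside the grinding wheel, at the robot's left); grows clockwise seen from above. Hard stops at both ends; stiff (about 0.3 N m), it stays where it is left.
- pivot (a point): the index table's pivot axis at the height of its top, 46 mm above the bench; axes of the grinding station: x away from the robot, y to the grinder, z up; place and yaw vary. The table is a dark disc of 236 mm diameter with a 162 mm square aluminium plate, let in nearly flush (1 mm proud) in a grey bed 45 mm high, x -160 to 135, y -135 to 135 mm. Green motor housing 170 mm high beyond y 170
- handle (a point): centre of the top face of the black upright handle post on the index table: 18 mm diameter, standing 70 mm above the plate, 95 mm from the pivot straight across from the seat; it turns with the table but not on its own axis; held pads slip round it
- seat (a point): the seat on the plate, 70 mm from the pivot: the centre of the mouth of the bore (15 mm diameter, 22 mm deep, flat bottom), at the height of the plate's top. A square of 54 mm is scribed around it along the seat's x and y axes; x points to the pivot, z up
- blank1: drilled square blank of green glass, 52 x 52 mm, 10 mm thick, about 65 g, with a 16 mm through hole in the centre; all blanks are alike. Lies flat on the bench at the start. Origin: centre of the underside; x and y along its edges, z up. Either way up will do. Three to five blanks are there; None if absent
- blank2: drilled square blank of green glass, 52 x 52 mm, 10 mm thick, about 65 g, with a 16 mm through hole in the centre; all blanks are alike. Lies flat on the bench at the start. Origin: centre of the underside; x and y along its edges, z up. Either way up will do. Three to five blanks are there; None if absent
- blank3: drilled square blank of green glass, 52 x 52 mm, 10 mm thick, about 65 g, with a 16 mm through hole in the centre; all blanks are alike. Lies flat on the bench at the start. Origin: centre of the underside; x and y along its edges, z up. Either way up will do. Three to five blanks are there; None if absent
- blank4: drilled square blank of green glass, 52 x 52 mm, 10 mm thick, about 65 g, with a 16 mm through hole in the centre; all blanks are alike. Lies flat on the bench at the start. Origin: centre of the underside; x and y along its edges, z up. Either way up will do. Three to five blanks are there; None if absent
- blank5: drilled square blank of green glass, 52 x 52 mm, 10 mm thick, about 65 g, with a 16 mm through hole in the centre; all blanks are alike. Lies flat on the bench at the start. Origin: centre of the underside; x and y along its edges, z up. Either way up will do. Three to five blanks are there; None if absent
- pin: steel pin, 105 mm long: shaft 12 mm diameter, lower 80 mm, with a tapered foot (5 mm); plain round head 22 mm diameter, upper 25 mm, to hold it by; about 90 g. Stands upright in the stand at the start. Origin: centre of the foot's end; z along the pin towards the head
- pin_tip (a point): the centre of the foot's end of the pin (same as the pin's origin)
- stand: fixed wooden block 56 x 56 mm, 35 mm high, with a 15 mm hole 28 mm deep in its top in which the pin stands. Origin: centre of the underside
- rondel: bystander: round amber glass disc without a hole, 60 mm diameter, 8 mm thick. Origin: centre of the underside
- screwdriver: bystander: screwdriver with a red handle, 200 mm long, up to 26 mm thick, lying along its own x. Origin: middle, at bench height
- brush: bystander: flat brush, 200 mm long, up to 42 mm wide, lying along its own x. Origin: middle, at bench height
- jar: bystander: white jar, 64 mm diameter, 75 mm high. Origin: centre of the underside
- hammer: bystander: hammer, 260 mm long, lying along its own x with the head at +x, head 90 mm across. Origin: middle, at bench height
- solder: bystander: metal ring-shaped spool, 68 mm diameter, 32 mm high, lying flat. Origin: centre of the underside
- fid: bystander: wooden slip, 110 x 22 x 12 mm, lying along its own x. Origin: centre of the underside
Things that resemble listed ones, but are neither listed nor needed, are in the scene too. What is shaped like the blank3 but pink or yellow is not meant. What is shaped like the blank1 but yellow is not meant.

How it is judged:
On the way, in this order (a step that is already met when the one before it is completed fails the run):
1. the index table stands at its loading stop (value of joint turntable below 0.06 rad), for 0.2 s.
2. all blanks lie stacked on the seat, holes in line and edges square, with the table at the loading stop (horizontal distance between each of blank1, blank2, blank3, blank4, blank5 and seat below 0.006 m and z of blank1 in the frame of seat between -0.003 and 0.055 m and (angle between blank1's own z axis and vertical below 0.08 rad or angle between blank1's own z axis and vertical above 3.06 rad) and (angle between the x axis of blank1 and the x axis of seat, either way round below 0.17 rad or angle between the x axis of blank1 and the y axis of seat, either way round below 0.17 rad) and z of blank2 in the frame of seat between -0.003 and 0.055 m and (angle between blank2's own z axis and vertical below 0.08 rad or angle between blank2's own z axis and vertical above 3.06 rad) and (angle between the x axis of blank2 and the x axis of seat, either way round below 0.17 rad or angle between the x axis of blank2 and the y axis of seat, either way round below 0.17 rad) and z of blank3 in the frame of seat between -0.003 and 0.055 m and (angle between blank3's own z axis and vertical below 0.08 rad or angle between blank3's own z axis and vertical above 3.06 rad) and (angle between the x axis of blank3 and the x axis of seat, either way round below 0.17 rad or angle between the x axis of blank3 and the y axis of seat, either way round below 0.17 rad) and z of blank4 in the frame of seat between -0.003 and 0.055 m and (angle between blank4's own z axis and vertical below 0.08 rad or angle between blank4's own z axis and vertical above 3.06 rad) and (angle between the x axis of blank4 and the x axis of seat, either way round below 0.17 rad or angle between the x axis of blank4 and the y axis of seat, either way round below 0.17 rad) and z of blank5 in the frame of seat between -0.003 and 0.055 m and (angle between blank5's own z axis and vertical below 0.08 rad or angle between blank5's own z axis and vertical above 3.06 rad) and (angle between the x axis of blank5 and the x axis of seat, either way round below 0.17 rad or angle between the x axis of blank5 and the y axis of seat, either way round below 0.17 rad) and contact force between the fingers and blank1 below 0.05 N and contact force between the fingers and blank2 below 0.05 N and contact force between the fingers and blank3 below 0.05 N and contact force between the fingers and blank4 below 0.05 N and contact force between the fingers and blank5 below 0.05 N and linear speed of each of blank1, blank2, blank3, blank4, blank5 below 0.02 m/s and value of joint turntable below 0.12 rad), for 0.2 s.
3. the pin is through the stack and down in the bore, with the table still at the loading stop (horizontal distance between each of blank1, blank2, blank3, blank4, blank5 and seat below 0.006 m and z of blank1 in the frame of seat between -0.003 and 0.055 m and (angle between blank1's own z axis and vertical below 0.08 rad or angle between blank1's own z axis and vertical above 3.06 rad) and (angle between the x axis of blank1 and the x axis of seat, either way round below 0.17 rad or angle between the x axis of blank1 and the y axis of seat, either way round below 0.17 rad) and z of blank2 in the frame of seat between -0.003 and 0.055 m and (angle between blank2's own z axis and vertical below 0.08 rad or angle between blank2's own z axis and vertical above 3.06 rad) and (angle between the x axis of blank2 and the x axis of seat, either way round below 0.17 rad or angle between the x axis of blank2 and the y axis of seat, either way round below 0.17 rad) and z of blank3 in the frame of seat between -0.003 and 0.055 m and (angle between blank3's own z axis and vertical below 0.08 rad or angle between blank3's own z axis and vertical above 3.06 rad) and (angle between the x axis of blank3 and the x axis of seat, either way round below 0.17 rad or angle between the x axis of blank3 and the y axis of seat, either way round below 0.17 rad) and z of blank4 in the frame of seat between -0.003 and 0.055 m and (angle between blank4's own z axis and vertical below 0.08 rad or angle between blank4's own z axis and vertical above 3.06 rad) and (angle between the x axis of blank4 and the x axis of seat, either way round below 0.17 rad or angle between the x axis of blank4 and the y axis of seat, either way round below 0.17 rad) and z of blank5 in the frame of seat between -0.003 and 0.055 m and (angle between blank5's own z axis and vertical below 0.08 rad or angle between blank5's own z axis and vertical above 3.06 rad) and (angle between the x axis of blank5 and the x axis of seat, either way round below 0.17 rad or angle between the x axis of blank5 and the y axis of seat, either way round below 0.17 rad) and z of pin_tip in the frame of seat below -0.016 m and horizontal distance between pin_tip and seat below 0.005 m and angle between pin's own z axis and vertical below 0.17 rad and value of joint turntable below 0.12 rad), for 0.2 s.
4. the index table stands at its grinding stop with the pinned stack (horizontal distance between each of blank1, blank2, blank3, blank4, blank5 and seat below 0.006 m and z of blank1 in the frame of seat between -0.003 and 0.055 m and (angle between blank1's own z axis and vertical below 0.08 rad or angle between blank1's own z axis and vertical above 3.06 rad) and (angle between the x axis of blank1 and the x axis of seat, either way round below 0.17 rad or angle between the x axis of blank1 and the y axis of seat, either way round below 0.17 rad) and z of blank2 in the frame of seat between -0.003 and 0.055 m and (angle between blank2's own z axis and vertical below 0.08 rad or angle between blank2's own z axis and vertical above 3.06 rad) and (angle between the x axis of blank2 and the x axis of seat, either way round below 0.17 rad or angle between the x axis of blank2 and the y axis of seat, either way round below 0.17 rad) and z of blank3 in the frame of seat between -0.003 and 0.055 m and (angle between blank3's own z axis and vertical below 0.08 rad or angle between blank3's own z axis and vertical above 3.06 rad) and (angle between the x axis of blank3 and the x axis of seat, either way round below 0.17 rad or angle between the x axis of blank3 and the y axis of seat, either way round below 0.17 rad) and z of blank4 in the frame of seat between -0.003 and 0.055 m and (angle between blank4's own z axis and vertical below 0.08 rad or angle between blank4's own z axis and vertical above 3.06 rad) and (angle between the x axis of blank4 and the x axis of seat, either way round below 0.17 rad or angle between the x axis of blank4 and the y axis of seat, either way round below 0.17 rad) and z of blank5 in the frame of seat between -0.003 and 0.055 m and (angle between blank5's own z axis and vertical below 0.08 rad or angle between blank5's own z axis and vertical above 3.06 rad) and (angle between the x axis of blank5 and the x axis of seat, either way round below 0.17 rad or angle between the x axis of blank5 and the y axis of seat, either way round below 0.17 rad) and z of pin_tip in the frame of seat below -0.016 m and horizontal distance between pin_tip and seat below 0.005 m and angle between pin's own z axis and vertical below 0.17 rad and value of joint turntable above 1.51 rad), for 0.2 s.
At the end, for the whole second after the job is handed in: every blank that is there lies flat on the seat stack, centred within 6 mm of the bore and square within 0.17 rad; the pin is upright through them, leaning under 0.17 rad, its foot at least 16 mm down the bore; the table is within 0.06 rad of its grinding stop; all is released and at rest (all of step 4 and linear speed of each of blank1, blank2, blank3, blank4, blank5, pin below 0.02 m/s); the robot touches nothing.
It fails at once if a bystander is pushed more than 6 cm from its place (distance of any of rondel, screwdriver, brush, jar, hammer, solder, fid from where it was at the start of the episode above 0.06 m).
It fails at once if the jar is tipped over (angle between jar's own z axis and vertical above 0.6 rad).
Of blank1, blank2, blank3, blank4, blank5 only 3 to 5 are there at a start; the rules pass over those that are not, and their reading is None.
At some moment in a run one of blank1, blank2, blank3, blank4, blank5 may be knocked a few centimetres aside while the robot is not near it.
It also fails if it takes over 210 s, if anything falls off the work surface, if the arm or the gripper's body presses on something with over 40 N, if the wrist force passes 120 N, or if a joint passes its speed limit or range.

## Working session

There is one attempt and no reset: what is moved stays moved. The work goes in short steps, Python scripts to look and compute and a tool call to move; the robot and the scene stay as the last step left them, time stands still between calls to the robot, and variables do not carry over. Pictures are saved under pics/ and viewed, on a budget of 14 in all, crops included, one or two more only if the job needs it, and the job is handed in when it is done.

Besides the shell and the picture viewer there is one more tool, called after "Request:" as a command line: name --argument value ..., lists and objects as JSON in quotes. apply_moves: Moves the arm, as the interface text tells. Its arguments: {"type":"object","properties":{"rows":{"type":"string"},"grip_force":{"type":"number"}},"required":["rows"]}

```bash
mkdir -p pics
cat > h.py <<'E'
import numpy as np, cv2
from rig import observe, vision, job, bot
def cam(n, save=None):
    f=vision.grab_frame(n)
    if save: cv2.imwrite(f'pics/{save}.png',f['img'][:,:,::-1])
    return f
def pts(f):
    "world xyz per pixel from range"
    z=f['range_z']; v,u=np.mgrid[:z.shape[0],:z.shape[1]]
    p=np.stack([(u-f['cx'])/f['fx']*z,-(v-f['cy'])/f['fy']*z,-z],-1)
    return p@np.array(f['attitude']).T+np.array(f['origin'])
def ray(f,uv,h):
    "pixels (N,2) onto plane z=h"
    uv=np.atleast_2d(uv).astype(float)
    d=np.c_[(uv[:,0]-f['cx'])/f['fx'],-(uv[:,1]-f['cy'])/f['fy'],-np.ones(len(uv))]@np.array(f['attitude']).T
    o=np.array(f['origin']); return o+d*((h-o[2])/d[:,2])[:,None]
E
python3 - <<'E'
from h import *
s=observe(); print(s); print(bot.pinch_z, [a for a in dir(bot) if a[0]!='_'])
for n in('top','side'):
    f=cam(n,n+'0'); print(n,f['fx'],f['cx'],f['cy'],f['origin'],np.round(f['attitude'],3).tolist(),[k for k in f])
E
```

```text
{'t': 0.0, 'qpos': array([ 1.18607498,  0.46947519, -0.04862279,  1.53370262,  0.02413526,
        1.14099377, -0.08231983]), 'dq': array([ 2.89319659e-04,  5.54726763e-04, -3.83046248e-04,  9.19087462e-05,
       -1.48040068e-03,  6.64139333e-05,  3.49826835e-04]), 'joint_torque': array([ 2.40663048e-04, -5.07972229e+01, -8.04995536e-02, -2.36158794e+01,
       -6.13835477e-02,  3.78810510e-02,  1.62969395e-04]), 'tool_pos': array([ 0.23509009, -0.63247891,  0.40367274]), 'tcp_rot': array([[ 9.37342677e-01,  3.48407946e-01, -7.80052175e-04],
       [ 3.48408807e-01, -9.37340890e-01,  1.83270758e-03],
       [-9.26449158e-05, -1.98965208e-03, -9.99998016e-01]]), 'ft_force': array([ 0.34861382, -0.52828163,  0.03422861]), 'torque': array([-0.0112188 , -0.03045597,  0.01370881]), 'gripper_width': 0.9993620187434034}
0.1635 ['Unreachable', 'pinch_z']
top 420.3884040677796 255.07415049948452 189.73517515650522 [ 0.50179379 -0.1877308   1.14054734] [[0.026, 0.998, -0.059], [-1.0, 0.025, -0.016], [-0.014, 0.059, 0.998]] ['img', 'range_z', 'fx', 'fy', 'cx', 'cy', 'origin', 'attitude']
side 407.8599758989181 250.90521144168434 194.75773201986271 [ 0.25405736 -1.16803734  0.68291841] [[0.963, 0.124, -0.239], [-0.269, 0.486, -0.831], [0.013, 0.865, 0.502]] ['img', 'range_z', 'fx', 'fy', 'cx', 'cy', 'origin', 'attitude']
```

View pics/top0.png

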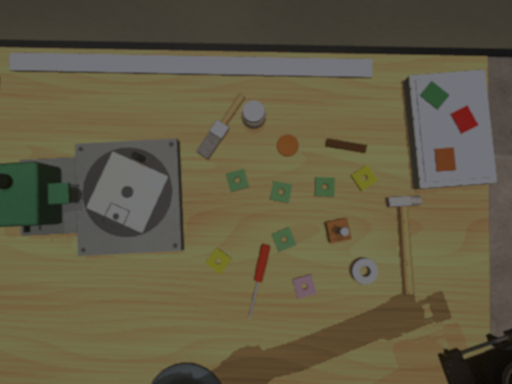

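View pics/side0.png

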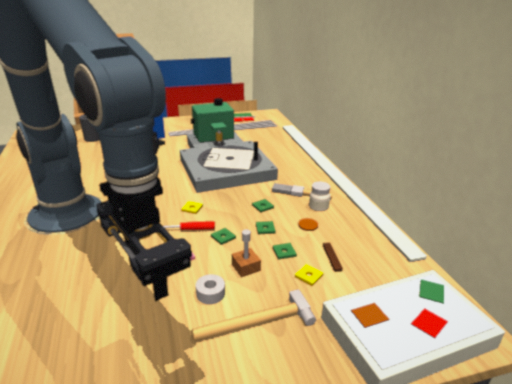

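```bash
cat >> h.py <<'E'
def greens(f,lo=(40,90,40),hi=(85,255,255)):
    "green square pieces: [(uv centre, contour, min-rect)]"
    hsv=cv2.cvtColor(f['img'],cv2.COLOR_RGB2HSV)
    m=cv2.inRange(hsv,lo,hi)
    cs,_=cv2.findContours(m,cv2.RETR_EXTERNAL,cv2.CHAIN_APPROX_NONE)
    return [c for c in cs if 120<cv2.contourArea(c)<900]
def blanks(f,h=0.010,**k):
    for c in greens(f,**k):
        w=ray(f,c[:,0,:],h)[:,:2]
        r=cv2.minAreaRect((w*1000).astype(np.float32))
        print('uv',c[:,0].mean(0).round(1),'xy mm',np.round(r[0],1),'size',np.round(r[1],1),'ang deg',round(r[2]%90,1))
E
python3 - <<'E'
from h import *
f=cam('top'); P=pts(f)
hsv=cv2.cvtColor(f['img'],cv2.COLOR_RGB2HSV)
blanks(f)
for u,v in [(237,172),(281,184),(318,187),(277,239),(120,180),(300,150),(90,150),(344,232),(330,222),(139,156),(210,150)]:
    print((u,v),P[v,u].round(4),hsv[v,u])
# plate: bright, low-sat, near z .047
roi=np.zeros(hsv.shape[:2],np.uint8); roi[140:255,77:182]=1
m=((hsv[...,2]>150)&(hsv[...,1]<60)&(roi>0)).astype(np.uint8)*255
c=max(cv2.findContours(m,0,1)[0],key=cv2.contourArea)
r=cv2.minAreaRect((ray(f,c[:,0],.047)[:,:2]*1000).astype(np.float32)); print('plate',r)
# bed outline
m2=((abs(P[...,2]-.045)<.012)&(roi>0)).astype(np.uint8)*255
c=max(cv2.findContours(m2,0,1)[0],key=cv2.contourArea)
r=cv2.minAreaRect((ray(f,c[:,0],.045)[:,:2]*1000).astype(np.float32)); print('bed',r)
# handle/head tops
for nm,(a,b,c0,d),h in (('handle',(135,170,125,155),.117),('pin',(220,245,330,355),.112)):
    q=P[a:b,c0:d].reshape(-1,3); q=q[q[:,2]>h-.012]; print(nm,len(q),np.median(q,0).round(4),q.mean(0).round(4))
cv2.imwrite('pics/crop1.png',cv2.resize(f['img'][130:270,60:360,::-1],None,fx=2.6,fy=2.6,interpolation=cv2.INTER_CUBIC))
E
```

```text
uv [ 57.1 193.2] xy mm [545.1 365.6] size [57.6 57.4] ang deg 3.0
uv [434.2  94.8] xy mm [ 838.2 -649.1] size [55.1 45.7] ang deg 51.5
(237, 172) [ 0.6148 -0.1197  0.01  ] [56 88 96]
(281, 184) [ 0.5852 -0.2391  0.0106] [55 86 98]
(318, 187) [ 0.5797 -0.3389  0.0086] [56 88 96]
(277, 239) [ 0.4378 -0.2315  0.0144] [55 85 99]
(120, 180) [0.5828 0.1848 0.046 ] [ 40   7 115]
(300, 150) [ 6.802e-01 -2.893e-01  5.000e-04] [ 26  92 116]
(90, 150) [0.6596 0.2662 0.0498] [20  9 86]
(344, 232) [ 0.4646 -0.3901  0.1115] [113   9 119]
(330, 222) [ 0.4869 -0.3684  0.0344] [ 13 159 104]
(139, 156) [0.6388 0.1184 0.11  ] [21 62 29]
(210, 150) [ 0.6716 -0.0459  0.0194] [17 26 88]Traceback (most recent call last):
  File "<stdin>", line 10, in <module>
ValueError: max() iterable argument is empty
```

```bash
sed -i 's/lo=(40,90,40)/lo=(42,45,60)/' h.py
python3 - <<'E'
from h import *
f=cam('top'); P=pts(f)
hsv=cv2.cvtColor(f['img'],cv2.COLOR_RGB2HSV)
blanks(f)
roi=np.zeros(hsv.shape[:2],np.uint8); roi[140:255,77:182]=1
m=((hsv[...,2]>100)&(hsv[...,1]<40)&(roi>0)).astype(np.uint8)*255
m=cv2.morphologyEx(m,cv2.MORPH_CLOSE,np.ones((3,3)))
c=max(cv2.findContours(m,0,1)[0],key=cv2.contourArea)
r=cv2.minAreaRect((ray(f,c[:,0],.047)[:,:2]*1000).astype(np.float32)); print('plate',r)
m2=((abs(P[...,2]-.045)<.012)&(roi>0)).astype(np.uint8)*255
c=max(cv2.findContours(m2,0,1)[0],key=cv2.contourArea)
r=cv2.minAreaRect((ray(f,c[:,0],.045)[:,:2]*1000).astype(np.float32)); print('bed',r)
for nm,(a,b,c0,d),h in (('handle',(135,170,125,155),.117),('pin',(220,245,330,355),.112)):
    q=P[a:b,c0:d].reshape(-1,3); q=q[q[:,2]>h-.012]; print(nm,len(q),np.median(q,0).round(4),q.mean(0).round(4))
# dark blobs on the plate: bore, pivot
d=((hsv[...,2]<90)&(roi>0)).astype(np.uint8)*255
for c in cv2.findContours(d,1,1)[0]:
    if 15<cv2.contourArea(c)<900:
        M=cv2.moments(c); uv=(M['m10']/M['m00'],M['m01']/M['m00']); print('dark',np.round(uv,1),M['m00'],ray(f,uv,.047)[0].round(4))
cv2.imwrite('pics/crop1.png',cv2.resize(f['img'][130:270,60:360,::-1],None,fx=2.6,fy=2.6,interpolation=cv2.INTER_CUBIC))
E
```

```text
uv [283.5 239. ] xy mm [ 438.3 -249. ] size [49.8 49.2] ang deg 23.2
uv [ 58.  192.9] xy mm [546.  364.3] size [55.5 54.7] ang deg 3.0
uv [280.9 191.5] xy mm [ 565.2 -238.8] size [49.5 49.2] ang deg 80.1
uv [324.4 186.4] xy mm [ 582.6 -354.8] size [48.7 48.3] ang deg 0.8
uv [237.  179.9] xy mm [ 594.  -119.7] size [49.3 49.1] ang deg 15.5
uv [434.3  94.8] xy mm [ 838.1 -649.2] size [59.7 50. ] ang deg 51.4
plate ((552.8463745117188, 165.18951416015625), (160.1029052734375, 159.6138916015625), 67.27162170410156)
bed ((541.0208740234375, 162.01638793945312), (295.33514404296875, 272.8500671386719), 4.114878177642822)
handle 56 [0.6394 0.1243 0.1162] [0.623  0.0865 0.2434]
pin 73 [ 0.4673 -0.3898  0.1121] [ 0.4691 -0.3794  0.168 ]
dark [126.7 191.5] 96.0 [0.553  0.1654 0.047 ]
dark [176.5 185.3] 535.0 [0.5725 0.0354 0.047 ]
dark [153.  144.9] 58.0 [0.6774 0.1012 0.047 ]
```

View pics/crop1.png

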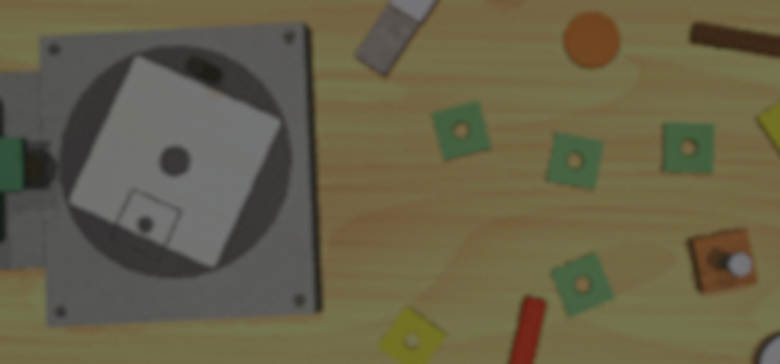

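```bash
cat >> h.py <<'E'
from scipy.spatial.transform import Rotation as Ro
def plan(xyz,yaw,s=None):
    "turn (rad) and shift (mm) in tool axes that bring the grasp point to xyz, tool down, tool x at yaw deg"
    s=s or observe(); R=np.array(s['tcp_rot']); p=np.array(s['tool_pos'])
    a=np.radians(yaw); T=np.c_[[np.cos(a),np.sin(a),0],[np.sin(a),-np.cos(a),0],[0,0,-1]]
    t=np.array(xyz)-T[:,2]*bot.pinch_z
    print('turn',Ro.from_matrix(R.T@T).as_rotvec().round(3),'shift',(R.T@(t-p)*1e3).round(1))
def now():
    s=observe(); R=np.array(s['tcp_rot']); p=np.array(s['tool_pos'])+R[:,2]*bot.pinch_z
    print('t',round(s['t'],2),'pinch',p.round(4),'yaw',round(np.degrees(np.arctan2(R[1,0],R[0,0])),1),'F',np.round(s['ft_force'],1),'w',round(s['gripper_width'],3),'q',np.round(s['qpos'],2))
    return s
E
python3 - <<'E'
from h import *
s=now(); plan((.6406,.1283,.24),-5,s)
E
```

```text
t 0.2 pinch [ 0.235  -0.6324  0.2406] yaw 20.4 F [ 0.4 -0.2 -0.6] w 1.0 q [ 1.19  0.47 -0.05  1.53  0.02  1.14 -0.08]
turn [-0.001  0.     0.443] shift [ 645.2 -572.     1.3]
```

Request:
apply_moves --rows "0 0 0.05 80 -71 0 1;0 0 0.11 160 -142 0 1;0 0 0.17 240 -213 0 1;0 0 0.22 320 -284 0 1;0 0 0.28 400 -355 0 1;0 0 0.33 480 -426 0 1;0 0 0.39 560 -497 0 1;0 0 0.443 645 -572 1 1"

```text
t: 1.2
tool_pos: [0.4707, -0.1895, 0.4048]
tcp_rot: [[0.996, -0.089, 0.001], [-0.089, -0.996, -0.0], [0.001, 0.0, -1.0]]
ft_force: [1.3, -1.1, -0.2]
gripper_width: 0.999
```

Run:
```python
from h import *
s=now(); plan((.6406,.1283,.20),-5,s)
```

```text
t 1.2 pinch [ 0.4708 -0.1896  0.2413] yaw -5.1 F [ 1.3 -1.1 -0.2] w 0.999 q [ 0.49  0.21 -0.23  1.91  0.05  1.03 -1.41]
turn [ 0.    -0.001 -0.002] shift [ 140.9 -331.7   41.3]
```

Request:
apply_moves --rows "0 0 0 141 -332 0 1;0 0 0 141 -332 0 1;0 0 0 141 -332 0 1;0 0 0 141 -332 0 1;0 0 0 141 -332 0 1;0 0 0 141 -332 0 1;0 0 0 141 -332 20 1;0 0 0 141 -332 41 1"

```text
t: 2.2
tool_pos: [0.6396, 0.1281, 0.3628]
tcp_rot: [[0.996, -0.086, 0.0], [-0.086, -0.996, 0.0], [0.0, -0.0, -1.0]]
ft_force: [0.4, -0.5, 0.1]
gripper_width: 0.997
```

Run:
```python
from h import *
s=now(); plan((.6406,.1283,.098),-5,s)
```

```text
t 2.2 pinch [0.6396 0.1281 0.1993] yaw -4.9 F [ 0.4 -0.5  0.1] w 0.997 q [-0.02  0.49 -0.34  1.62  0.18  1.06 -2.07]
turn [-0.    -0.     0.002] shift [  0.9  -0.3 101.3]
```

Request:
apply_moves --rows "0 0 0 1 0 40 1;0 0 0 1 0 80 1;0 0 0 1 0 101 1;0 0 0 1 0 101 0.1;0 0 0 1 0 101 0.1;0 0 0 1 0 101 0.1;0 0 0 1 0 101 0.1;0 0 0 1 0 101 0.1" --grip_force 15

```text
t: 3.2
tool_pos: [0.6406, 0.1271, 0.2631]
tcp_rot: [[0.996, -0.087, 0.001], [-0.087, -0.996, 0.0], [0.001, -0.0, -1.0]]
ft_force: [0.1, -0.5, -0.2]
gripper_width: 0.515
```

Run:
```python
from h import *
s=now()
for a in(-15,-8,-2,4.1,6): plan((.553+.095*np.cos(np.radians(a)),.165+.095*np.sin(np.radians(a)),.098),-5,s)
```

```text
t 3.2 pinch [0.6407 0.1271 0.0996] yaw -5.0 F [ 0.1 -0.5 -0.2] w 0.515 q [-0.04  0.6  -0.32  1.7   0.23  0.88 -2.11]
turn [-0.    -0.001  0.   ] shift [  3.  -13.7   1.7]
turn [-0.    -0.001  0.   ] shift [  4.3 -25.2   1.7]
turn [-0.    -0.001  0.   ] shift [  4.3 -35.1   1.7]
turn [-0.    -0.001  0.   ] shift [  3.3 -45.2   1.7]
turn [-0.    -0.001  0.   ] shift [  2.7 -48.3   1.7]
```

Request:
apply_moves --rows "0 0 0 0 0 0 0.1;0 0 0 0 0 0 0.1;0 0 0 0 0 0 0.1;0 0 0 0 0 0 0.1;0 0 0 3 -14 0 0.1;0 0 0 4.3 -25 0 0.1;0 0 0 4.3 -35 0 0.1;0 0 0 3.3 -45 0 0.1"

```text
t: 4.2
tool_pos: [0.6499, 0.1675, 0.2626]
tcp_rot: [[0.996, -0.09, 0.004], [-0.09, -0.996, -0.007], [0.005, 0.006, -1.0]]
ft_force: [4.1, -6.7, -1.2]
gripper_width: 0.2
```

Run:
```python
from h import *
s=now()
```

```text
t 4.2 pinch [0.6506 0.1664 0.0991] yaw -5.1 F [ 4.1 -6.7 -1.2] w 0.2 q [-0.1   0.62 -0.31  1.66  0.24  0.9  -2.17]
```

Request:
apply_moves --rows "0 0 0 0 -3 0 0.1;0 0 0 -0.5 -6 0 0.1;0 0 0 -0.5 -6 0 0.1;0 0 0 -0.5 -6 0 0.1"

```text
t: 4.7
tool_pos: [0.6498, 0.1738, 0.2627]
tcp_rot: [[0.996, -0.089, 0.004], [-0.089, -0.996, -0.006], [0.004, 0.005, -1.0]]
ft_force: [4.2, -5.7, -0.5]
gripper_width: 0.198
```

Run:
```python
from h import *
s=now()
```

```text
t 4.7 pinch [0.6504 0.1729 0.0992] yaw -5.1 F [ 4.2 -5.7 -0.5] w 0.198 q [-0.11  0.62 -0.31  1.65  0.24  0.9  -2.18]
```

Request:
apply_moves --rows "0 0 0 0 -3 0 0.1;0 0 0 0 -6 0 0.1;0 0 0 0 -9 0 0.1;0 0 0 0 -9 0 0.1"

```text
t: 5.2
tool_pos: [0.6508, 0.1761, 0.2625]
tcp_rot: [[0.996, -0.094, -0.001], [-0.094, -0.995, -0.018], [0.001, 0.018, -1.0]]
ft_force: [-0.1, -18.3, 7.3]
gripper_width: 0.2
```

Run:
```python
from h import *
s=now()
```

```text
t 5.2 pinch [0.6507 0.1731 0.099 ] yaw -5.4 F [ -0.1 -18.3   7.3] w 0.2 q [-0.12  0.63 -0.31  1.65  0.25  0.91 -2.19]
```

Request:
apply_moves --rows "0 0 0 0 3 0 0.1;0 0 0 0 7 0 0.1;0 0 0 0 7 0 1;0 0 0 0 7 0 1;0 0 0 0 7 0 1;0 0 0 0 7 0 1;0 0 0 0 7 -50 1;0 0 0 0 7 -110 1"

```text
t: 6.2
tool_pos: [0.6474, 0.1799, 0.3723]
tcp_rot: [[0.996, -0.086, -0.004], [-0.086, -0.996, -0.001], [-0.003, 0.001, -1.0]]
ft_force: [1.1, 0.7, 0.1]
gripper_width: 0.797
```

Run:
```python
from h import *
s=now(); plan((.5,-.1,.21),-5,s)
```

```text
t 6.2 pinch [0.6468 0.1798 0.2088] yaw -4.9 F [1.1 0.7 0.1] w 0.797 q [-0.1   0.52 -0.35  1.56  0.19  1.1  -2.14]
turn [0.001 0.003 0.001] shift [-122.8  291.5   -0.5]
```

Run:
```python
from h import *
s=now(); plan((.594,-.1197,.15),105.5,s)
```

```text
t 6.2 pinch [0.6468 0.1798 0.2088] yaw -4.9 F [1.1 0.7 0.1] w 0.797 q [-0.1   0.52 -0.35  1.56  0.19  1.1  -2.14]
turn [-0.003  0.003 -1.928] shift [-27.2 303.   59.2]
```

Request:
apply_moves --rows "-0.003 0.003 -0.18 -5 60 -5 0.75;-0.003 0.003 -0.36 -10 120 -5 0.75;-0.003 0.003 -0.54 -15 180 -5 0.75;-0.003 0.003 -0.72 -20 240 0 0.75;-0.003 0.003 -0.9 -27 303 0 0.75;-0.003 0.003 -1.08 -27 303 20 0.75;-0.003 0.003 -1.26 -27 303 40 0.75;-0.003 0.003 -1.44 -27 303 59 0.75"

```text
t: 7.2
tool_pos: [0.5945, -0.1197, 0.3131]
tcp_rot: [[0.21, 0.978, 0.004], [0.978, -0.21, -0.0], [0.001, 0.004, -1.0]]
ft_force: [-0.3, 0.2, -0.4]
gripper_width: 0.752
```

```bash
cat >> h.py <<'E'
def table(f):
    hsv=cv2.cvtColor(f['img'],cv2.COLOR_RGB2HSV)
    roi=np.zeros(hsv.shape[:2],np.uint8); roi[140:255,77:182]=1
    m=((hsv[...,2]>100)&(hsv[...,1]<40)&(roi>0)).astype(np.uint8)*255
    m=cv2.morphologyEx(m,cv2.MORPH_CLOSE,np.ones((3,3)))
    c=max(cv2.findContours(m,0,1)[0],key=cv2.contourArea)
    print('plate',cv2.minAreaRect((ray(f,c[:,0],.047)[:,:2]*1000).astype(np.float32)))
    d=((hsv[...,2]<100)&(roi>0)).astype(np.uint8)*255
    for c in cv2.findContours(d,1,1)[0]:
        if 10<cv2.contourArea(c)<900:
            M=cv2.moments(c); uv=(M['m10']/M['m00'],M['m01']/M['m00']); print('dark',np.round(uv,1),M['m00'],ray(f,uv,.047)[0].round(4))
E
python3 - <<'E'
from h import *
s=now(); plan((.594,-.1197,.15),105.5,s)
f=cam('top'); table(f); blanks(f); 
cv2.imwrite('pics/seat1.png',cv2.resize(f['img'][140:260,70:190,::-1],None,fx=5,fy=5,interpolation=cv2.INTER_CUBIC))
E
```

```text
t 7.2 pinch [ 0.5952 -0.1198  0.1496] yaw 77.9 F [-0.3  0.2 -0.4] w 0.752 q [ 0.57  0.52 -0.6   1.77  0.35  0.95 -0.38]
turn [ 0.004  0.    -0.482] shift [-0.1 -0.5 -0.4]
plate ((553.0765991210938, 165.14459228515625), (161.7206573486328, 161.9336700439453), 4.3224616050720215)
dark [144.  237.2] 48.5 [0.4354 0.1151 0.047 ]
dark [176.7 215.1] 22.5 [0.4948 0.0319 0.047 ]
dark [126.7 191.5] 98.0 [0.5529 0.1656 0.047 ]
dark [173.9 199.6] 114.5 [0.5349 0.0407 0.047 ]
dark [174.4 179.7] 18.0 [0.5871 0.0414 0.047 ]
dark [140.  145.6] 16.5 [0.6747 0.1355 0.047 ]
uv [283.5 239. ] xy mm [ 437.9 -249.1] size [50.2 49.5] ang deg 24.6
uv [ 58. 193.] xy mm [546.  364.3] size [54.3 56. ] ang deg 1.4
uv [280.9 191.5] xy mm [ 565.2 -238.8] size [49.5 49.2] ang deg 80.1
uv [324.4 186.4] xy mm [ 582.6 -354.8] size [48.7 48.3] ang deg 0.8
uv [434.3  94.7] xy mm [ 838.2 -649.4] size [59.8 50.4] ang deg 51.5
```

View pics/seat1.png

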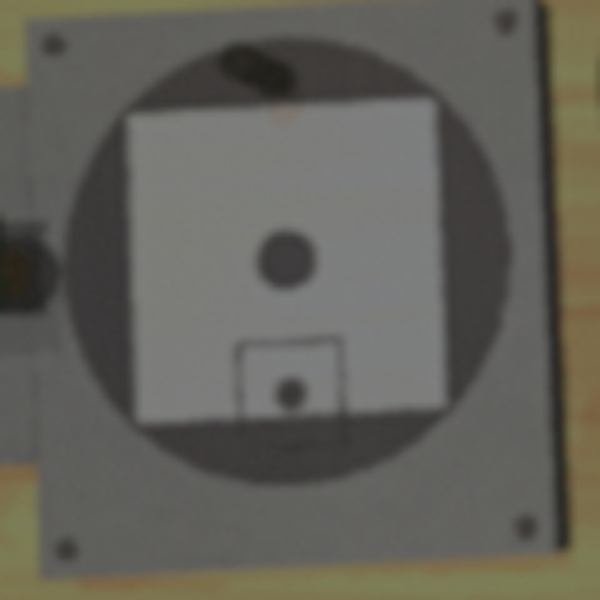

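Request:
apply_moves --rows "0.004 0 -0.18 0 -1 0 0.75;0.004 0 -0.36 0 -1 20 0.75;0.004 0 -0.48 -0 -1 50 0.75;0.004 0 -0.48 0 -1 80 0.75;0.004 0 -0.48 0 -1 110 0.75;0.004 0 -0.48 0 -1 122 0.75"

```text
t: 8.0
tool_pos: [0.5938, -0.1196, 0.1903]
tcp_rot: [[-0.258, 0.966, -0.002], [0.966, 0.258, -0.0], [0.0, -0.002, -1.0]]
ft_force: [0.4, 0.6, -0.2]
gripper_width: 0.75
```

Run:
```python
from h import *
s=now(); plan((.594,-.1197,.0205),105.5,s)
```

```text
t 8.0 pinch [ 0.5934 -0.1196  0.0268] yaw 104.9 F [ 0.4  0.6 -0.2] w 0.75 q [ 0.57  0.7  -0.61  1.84  0.55  0.78 -0.08]
turn [-0.002 -0.    -0.01 ] shift [-0.2  0.2  6.3]
```

Request:
apply_moves --rows "-0.002 0 -0.01 0 0 6.3 0.75;-0.002 0 -0.01 0 0 6.3 0.4;-0.002 0 -0.01 0 0 6.3 0.4;-0.002 0 -0.01 0 0 6.3 0.4;-0.002 0 -0.01 0 0 0 0.4;-0.002 0 -0.01 0 0 -40 0.4;-0.002 0 -0.01 0 0 -80 0.4;-0.002 0 -0.01 0 0 -100 0.4" --grip_force 15

```text
t: 9.0
tool_pos: [0.5945, -0.1196, 0.2941]
tcp_rot: [[-0.269, 0.963, 0.005], [0.963, 0.269, -0.001], [-0.002, 0.005, -1.0]]
ft_force: [-0.3, 0.5, -1.4]
gripper_width: 0.596
```

Run:
```python
from h import *
s=now(); plan((.4832,.160,.12),94.3,s)
```

```text
t 9.0 pinch [ 0.5954 -0.1197  0.1306] yaw 105.6 F [-0.3  0.5 -1.4] w 0.596 q [ 0.63  0.57 -0.7   1.78  0.45  0.95  0.02]
turn [0.005 0.002 0.197] shift [299.2 -32.2   9.8]
```

Request:
apply_moves --rows "0.005 0.002 0.03 50 -5 0 0.4;0.005 0.002 0.07 100 -10 0 0.4;0.005 0.002 0.1 150 -16 0 0.4;0.005 0.002 0.13 200 -21 0 0.4;0.005 0.002 0.17 250 -27 0 0.4;0.005 0.002 0.197 299 -32 5 0.4;0.005 0.002 0.197 299 -32 10 0.4;0.005 0.002 0.197 299 -32 10 0.4"

```text
t: 10.0
tool_pos: [0.4829, 0.159, 0.2807]
tcp_rot: [[-0.075, 0.997, -0.005], [0.997, 0.075, -0.0], [-0.0, -0.005, -1.0]]
ft_force: [0.2, -0.5, -0.6]
gripper_width: 0.599
```

Run:
```python
from h import *
s=now(); plan((.4832,.160,.0675),94.3,s)
f=cam('top','held1')
P=pts(f); hsv=cv2.cvtColor(f['img'],cv2.COLOR_RGB2HSV)
blanks(f,.11)
```

```text
t 10.0 pinch [0.4821 0.159  0.1172] yaw 94.3 F [ 0.2 -0.5 -0.6] w 0.599 q [ 0.17  0.45 -0.72  2.01  0.4   0.82 -0.7 ]
turn [-0.005  0.     0.   ] shift [ 0.9  0.6 49.7]
uv [283.5 239. ] xy mm [ 443.7 -243.8] size [45.8 44.8] ang deg 24.6
uv [127.6 218.9] xy mm [483.7 139. ] size [51.7 19.7] ang deg 2.5
uv [ 56.  188.4] xy mm [547.6 315.8] size [39.6 49.8] ang deg 3.0
uv [280.9 191.5] xy mm [ 559.7 -234.4] size [44.7 45. ] ang deg 80.9
uv [324.3 186.3] xy mm [ 575.4 -340. ] size [44.4 44. ] ang deg 0.8
uv [434.3  94.8] xy mm [ 808.3 -608.4] size [54.4 45.6] ang deg 51.4
```

Request:
apply_moves --rows "-0.005 0 0 1 0.3 15 0.4;-0.005 0 0 1 0.3 30 0.4;-0.005 0 0 1 0.3 42 0.4;-0.005 0 0 1 0.3 46 0.4;-0.005 0 0 1 0.3 48 0.4;-0.005 0 0 1 0.3 49 0.4;-0.005 0 0 1 0.3 49 0.4"

```text
t: 10.92
tool_pos: [0.4831, 0.1608, 0.2326]
tcp_rot: [[-0.075, 0.997, 0.002], [0.997, 0.075, 0.001], [0.001, 0.002, -1.0]]
ft_force: [-0.3, 0.1, -1.4]
gripper_width: 0.594
```

Run:
```python
from h import *
s=now(); plan((.4832,.160,.0675),94.3,s)
f=cam('top'); blanks(f,.057)
```

```text
t 10.93 pinch [0.4835 0.1611 0.0691] yaw 94.3 F [-0.3  0.1 -1.4] w 0.594 q [ 0.12  0.52 -0.66  2.05  0.48  0.72 -0.77]
turn [ 0.002 -0.001  0.   ] shift [-0.8 -0.   1.6]
uv [283.5 239. ] xy mm [ 440.9 -246.4] size [47.8 47.1] ang deg 23.2
uv [132.8 217.8] xy mm [484.4 144.2] size [51.7 18.2] ang deg 2.4
uv [ 56.6 191.9] xy mm [544.2 341.8] size [52.1 52.8] ang deg 1.4
uv [280.9 191.5] xy mm [ 562.7 -236.9] size [47.2 47.4] ang deg 81.0
uv [324.4 186.4] xy mm [ 579.2 -347.8] size [46.7 46.3] ang deg 0.8
uv [434.3  94.8] xy mm [ 824.1 -630.1] size [57.2 47.9] ang deg 51.4
```

Request:
apply_moves --rows "0 0 0 -0.5 -0.5 1.2 0.4;0 0 0 -0.5 -0.5 1.6 0.4;0 0 0 -0.5 -0.5 1.6 0.72;0 0 0 -0.5 -0.5 1.6 0.72;0 0 0 -0.5 -0.5 -30 0.72;0 0 0 -0.5 -0.5 -60 0.75;0 0 0 -60 -0.5 -70 0.75;0 0 0 -120 -0.5 -70 0.75"

```text
t: 11.98
tool_pos: [0.4918, 0.0402, 0.3032]
tcp_rot: [[-0.077, 0.997, 0.004], [0.997, 0.077, 0.001], [0.001, 0.004, -1.0]]
ft_force: [0.1, -0.6, -0.5]
gripper_width: 0.747
```

Run:
```python
from h import *
s=now(); plan((.5652,-.2388,.10),80.1,s)
```

```text
t 11.97 pinch [0.4925 0.0405 0.1397] yaw 94.4 F [ 0.1 -0.6 -0.5] w 0.747 q [ 0.43  0.39 -0.73  2.03  0.35  0.84 -0.42]
turn [ 0.004 -0.002  0.25 ] shift [-283.9   51.5   39.7]
```

Request:
apply_moves --rows "0.004 -0.002 0.04 -50 9 0 0.75;0.004 -0.002 0.1 -100 18 0 0.75;0.004 -0.002 0.15 -150 27 0 0.75;0.004 -0.002 0.2 -200 36 0 0.75;0.004 -0.002 0.25 -250 45 10 0.75;0.004 -0.002 0.25 -284 51 25 0.75;0.004 -0.002 0.25 -284 51 40 0.75;0.004 -0.002 0.25 -284 51 70 0.75"

```text
t: 12.98
tool_pos: [0.564, -0.2379, 0.2318]
tcp_rot: [[0.174, 0.985, -0.001], [0.985, -0.174, -0.0], [-0.0, -0.001, -1.0]]
ft_force: [0.2, 0.8, -0.0]
gripper_width: 0.751
```

Run:
```python
from h import *
s=now(); plan((.5652,-.2388,.0205),80.1,s)
f=cam('top'); print('seat lvl');blanks(f,.057);print('bench');blanks(f,.010)
hsv=cv2.cvtColor(f['img'],cv2.COLOR_RGB2HSV)
# hole in stacked blank
m=cv2.inRange(hsv,(42,45,60),(85,255,255))
cs,hr=cv2.findContours(m,cv2.RETR_CCOMP,1)
for c,h in zip(cs,hr[0]):
    if h[3]>=0 and cv2.contourArea(c)>5:
        M=cv2.moments(c);uv=np.array([M['m10'],M['m01']])/M['m00'];print('hole',uv.round(1),ray(f,uv,.057)[0].round(4))
cv2.imwrite('pics/seat2.png',cv2.resize(f['img'][190:250,100:160,::-1],None,fx=8,fy=8,interpolation=cv2.INTER_CUBIC))
```

```text
t 12.97 pinch [ 0.5639 -0.2379  0.0683] yaw 80.0 F [ 0.2  0.8 -0. ] w 0.751 q [ 0.71  0.62 -0.53  1.81  0.42  0.82 -0.2 ]
turn [-0.001  0.    -0.002] shift [-0.7  1.4 47.8]
seat lvl
uv [126.6 219. ] xy mm [481.6 158.4] size [52.  51.9] ang deg 2.6
uv [ 58. 193.] xy mm [544.2 341.4] size [52.1 53.7] ang deg 1.4
uv [324.9 186.5] xy mm [ 579.3 -349.1] size [46.7 43.7] ang deg 0.8
uv [434.3  94.8] xy mm [ 824.1 -630.1] size [57.2 47.9] ang deg 51.4
bench
uv [126.6 219. ] xy mm [480.7 173.4] size [54.3 54.1] ang deg 2.6
uv [ 58. 193.] xy mm [546.  364.3] size [54.3 56. ] ang deg 1.4
uv [324.9 186.5] xy mm [ 582.6 -356.1] size [48.7 45.6] ang deg 0.8
uv [434.3  94.8] xy mm [ 838.1 -649.2] size [59.7 50. ] ang deg 51.4
hole [126.5 218.7] [0.4822 0.1597 0.057 ]
hole [324.4 186.3] [ 0.5785 -0.3489  0.057 ]
```

View pics/seat2.png

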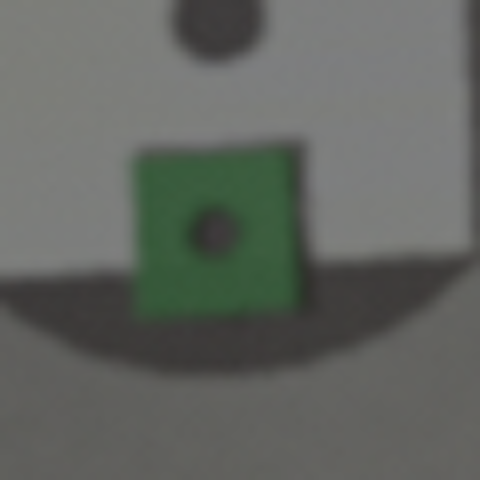

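Request:
apply_moves --rows "0 0 0 -0.7 1 30 0.75;0 0 0 -0.7 1 47.8 0.75;0 0 0 -0.7 1 47.8 0.4;0 0 0 -0.7 1 47.8 0.4;0 0 0 -0.7 1 47.8 0.4;0 0 0 -0.7 1 40 0.4;0 0 0 -0.7 1 0 0.4;0 0 0 -0.7 1 -50 0.4"

```text
t: 14.02
tool_pos: [0.5642, -0.2392, 0.2826]
tcp_rot: [[0.174, 0.985, -0.005], [0.985, -0.174, 0.0], [-0.0, -0.005, -1.0]]
ft_force: [1.6, -1.1, -0.1]
gripper_width: 0.59
```

Run:
```python
from h import *
s=now(); plan((.4834,.1605,.12),94.3,s)
```

```text
t 14.03 pinch [ 0.5634 -0.2391  0.1191] yaw 80.0 F [ 1.6 -1.1 -0.1] w 0.59 q [ 0.74  0.56 -0.57  1.78  0.37  0.91 -0.16]
turn [-0.005 -0.    -0.25 ] shift [ 379.5 -149.1   -0.4]
```

Request:
apply_moves --rows "-0.005 0 -0.03 50 -20 -5 0.4;-0.005 0 -0.06 104 -41 -8 0.4;-0.005 0 -0.1 158 -62 -8 0.4;-0.005 0 -0.14 212 -83 -8 0.4;-0.005 0 -0.18 266 -104 -8 0.4;-0.005 0 -0.22 320 -125 -5 0.4;-0.005 0 -0.25 365 -143 0 0.4;-0.005 0 -0.25 379.5 -149 0 0.4"

```text
t: 15.02
tool_pos: [0.4827, 0.1637, 0.2826]
tcp_rot: [[-0.08, 0.997, 0.003], [0.997, 0.08, 0.0], [0.0, 0.003, -1.0]]
ft_force: [0.9, -0.0, -0.4]
gripper_width: 0.59
```

Run:
```python
from h import *
s=now(); plan((.4834,.1605,.0775),94.3,s)
```

```text
t 15.03 pinch [0.4832 0.1638 0.1191] yaw 94.6 F [ 0.9 -0.  -0.4] w 0.59 q [ 0.16  0.45 -0.72  2.01  0.4   0.82 -0.71]
turn [ 0.003 -0.     0.005] shift [-3.3  0.3 41.6]
```

Request:
apply_moves --rows "0 0 0 0 0 0 0.4;0 0 0 0 0 15 0.4;0 0 0 0 0 28 0.4;0 0 0 0 0 36 0.4;0 0 0 0 0 38 0.4;0 0 0 0 0 39 0.4;0 0 0 0 0 39 0.4"

```text
t: 15.9
tool_pos: [0.4842, 0.1606, 0.2432]
tcp_rot: [[-0.075, 0.997, 0.003], [0.997, 0.075, -0.001], [-0.001, 0.003, -1.0]]
ft_force: [-0.2, -0.7, -1.0]
gripper_width: 0.594
```

Run:
```python
from h import *
s=now(); plan((.4834,.1605,.0775),94.3,s)
f=cam('top'); blanks(f,.0685)
```

```text
t 15.9 pinch [0.4847 0.1605 0.0797] yaw 94.3 F [-0.2 -0.7 -1. ] w 0.594 q [ 0.13  0.51 -0.67  2.04  0.46  0.75 -0.76]
turn [0.003 0.001 0.   ] shift [ 0.  -0.8  2.2]
uv [283.5 239. ] xy mm [ 441.4 -245.9] size [47.3 46.9] ang deg 24.6
uv [131.8 217.8] xy mm [485.8 143.3] size [53.8 18. ] ang deg 2.4
uv [ 55.9 191.4] xy mm [543.7 336.3] size [51.5 52.1] ang deg 1.4
uv [324.5 186.4] xy mm [ 578.4 -346.2] size [46.2 45.8] ang deg 0.8
uv [434.3  94.8] xy mm [ 820.7 -625.4] size [56.6 47.4] ang deg 51.4
```

Request:
apply_moves --rows "0 0 0 0 -1.2 1.8 0.4;0 0 0 0 -1.2 2.3 0.4;0 0 0 0 -1.2 2.3 0.72;0 0 0 0 -1.2 2.3 0.72;0 0 0 0 -1.2 -30 0.72;0 0 0 0 -1.2 -50 0.75;0 0 0 -60 -1.2 -55 0.75;0 0 0 -120 -1.2 -55 0.75"

```text
t: 16.95
tool_pos: [0.4921, 0.0401, 0.299]
tcp_rot: [[-0.077, 0.997, 0.005], [0.997, 0.077, -0.001], [-0.001, 0.005, -1.0]]
ft_force: [0.9, -0.5, -0.6]
gripper_width: 0.753
```

Run:
```python
from h import *
s=now(); plan((.5826,-.3548,.14),0.8,s)
f=cam('top');blanks(f,.067);blanks(f,.010)
hsv=cv2.cvtColor(f['img'],cv2.COLOR_RGB2HSV)
m=cv2.inRange(hsv,(42,45,60),(85,255,255))
cs,hr=cv2.findContours(m,cv2.RETR_CCOMP,1)
for c,h in zip(cs,hr[0]):
    if h[3]>=0 and cv2.contourArea(c)>5:
        M=cv2.moments(c);uv=np.array([M['m10'],M['m01']])/M['m00'];print('hole',uv.round(1),ray(f,uv,.067)[0].round(4),ray(f,uv,.010)[0].round(4))
```

```text
t 16.95 pinch [0.4929 0.04   0.1355] yaw 94.4 F [ 0.9 -0.5 -0.6] w 0.753 q [ 0.42  0.4  -0.73  2.03  0.36  0.83 -0.43]
turn [ 0.004 -0.003  1.634] shift [-400.7   59.7   -3.8]
uv [283.5 239. ] xy mm [ 441.3 -246. ] size [47.8 46.7] ang deg 23.2
uv [ 58. 193.] xy mm [543.8 336.5] size [51.6 53.2] ang deg 1.4
uv [324.4 186.4] xy mm [ 578.5 -346.4] size [46.2 45.8] ang deg 0.8
uv [434.3  94.8] xy mm [ 821.1 -626. ] size [56.7 47.5] ang deg 51.4
uv [283.5 239. ] xy mm [ 438.1 -249.1] size [50.3 49.2] ang deg 23.2
uv [ 58. 193.] xy mm [546.  364.3] size [54.3 56. ] ang deg 1.4
uv [324.4 186.4] xy mm [ 582.6 -354.8] size [48.7 48.3] ang deg 0.8
uv [434.3  94.8] xy mm [ 838.1 -649.2] size [59.7 50. ] ang deg 51.4
hole [283.5 239. ] [ 0.4413 -0.246   0.067 ] [ 0.4381 -0.2491  0.01  ]
hole [324.4 186.3] [ 0.5778 -0.3474  0.067 ] [ 0.5819 -0.3559  0.01  ]
```

Request:
apply_moves --rows "0.004 -0.003 0.18 -50 7 -5 0.75;0.004 -0.003 0.36 -100 15 -5 0.75;0.004 -0.003 0.54 -150 22 -5 0.75;0.004 -0.003 0.72 -200 30 -5 0.75;0.004 -0.003 0.9 -250 37 -5 0.75;0.004 -0.003 1.08 -300 45 -5 0.75;0.004 -0.003 1.26 -350 52 -5 0.75;0.004 -0.003 1.44 -400 60 -4 0.75"

```text
t: 18.0
tool_pos: [0.582, -0.355, 0.3026]
tcp_rot: [[0.98, 0.199, -0.002], [0.199, -0.98, -0.001], [-0.002, 0.0, -1.0]]
ft_force: [0.3, -0.1, -1.0]
gripper_width: 0.751
```

```bash
cat >> h.py <<'E'
def stack(f,h):
    blanks(f,h)
    m=cv2.inRange(cv2.cvtColor(f['img'],cv2.COLOR_RGB2HSV),(42,45,60),(85,255,255))
    cs,hr=cv2.findContours(m,cv2.RETR_CCOMP,1)
    for c,q in zip(cs,hr[0]):
        if q[3]>=0 and cv2.contourArea(c)>5:
            M=cv2.moments(c);uv=np.array([M['m10'],M['m01']])/M['m00'];print('hole',uv.round(1),ray(f,uv,h)[0].round(4))
E
python3 - <<'E'
from h import *
s=now(); plan((.5822,-.3552,.05),0.8,s)
f=cam('top'); stack(f,.067)
E
```

```text
t 18.0 pinch [ 0.5817 -0.3551  0.1391] yaw 11.5 F [ 0.3 -0.1 -1. ] w 0.751 q [ 0.67  0.59 -0.27  1.6   0.18  0.98 -1.03]
turn [0.001 0.002 0.186] shift [ 0.4  0.2 89.1]
uv [283.6 239. ] xy mm [ 441.4 -246.5] size [47.7 48. ] ang deg 24.6
uv [125.8 219.1] xy mm [481.6 158.7] size [51.1 54.1] ang deg 1.5
uv [ 58. 193.] xy mm [544.7 336.5] size [54.6 51.9] ang deg 3.0
uv [434.3  94.7] xy mm [ 821.1 -626. ] size [56.7 47.5] ang deg 51.4
hole [283.6 239.1] [ 0.4411 -0.2462  0.067 ]
hole [125.4 218.6] [0.4825 0.1593 0.067 ]
```

Stack of two is centred to about 1 mm. Picking the third.

Request:
apply_moves --rows "0 0 0.1 0.4 0 30 0.75;0 0 0.186 0.4 0 60 0.75;0 0 0.186 0.4 0 100 0.75;0 0 0.186 0.4 0 118.6 0.75;0 0 0.186 0.4 0 118.6 0.75;0 0 0.186 0.4 0 118.6 0.4;0 0 0.186 0.4 0 118.6 0.4;0 0 0.186 0.4 0 118.6 0.4"

```text
t: 19.05
tool_pos: [0.5819, -0.3538, 0.1845]
tcp_rot: [[1.0, 0.02, -0.001], [0.02, -1.0, -0.001], [-0.001, 0.001, -1.0]]
ft_force: [0.7, 0.1, 1.7]
gripper_width: 0.595
```

Request:
apply_moves --rows "0 0 0 0 0 0 0.4;0 0 0 0 0 -30 0.4;0 0 0 0 0 -70 0.4;0 0 0 0 0 -110 0.4;0 0 0 0 0 -110 0.4"

```text
t: 19.68
tool_pos: [0.583, -0.3539, 0.2978]
tcp_rot: [[1.0, 0.02, 0.004], [0.02, -1.0, -0.004], [0.004, 0.004, -1.0]]
ft_force: [0.1, 0.2, -1.5]
gripper_width: 0.593
```

Run:
```python
from h import *
s=now(); plan((.4834,.1608,.13),94.3,s)
```

```text
t 19.68 pinch [ 0.5837 -0.3545  0.1343] yaw 1.1 F [ 0.1  0.2 -1.5] w 0.593 q [ 0.63  0.59 -0.22  1.61  0.15  0.96 -1.19]
turn [ 0.006  0.    -1.626] shift [ -89.4 -516.5    1.8]
```

Request:
apply_moves --rows "0.006 0 -0.15 -8 -45 0 0.4;0.006 0 -0.3 -17 -98 0 0.4;0.006 0 -0.46 -26 -151 0 0.4;0.006 0 -0.62 -35 -204 0 0.4;0.006 0 -0.78 -44 -257 0 0.4;0.006 0 -0.94 -53 -310 0 0.4;0.006 0 -1.1 -62 -363 0 0.4;0.006 0 -1.26 -71 -416 0 0.4"

```text
t: 20.68
tool_pos: [0.5016, 0.0623, 0.2928]
tcp_rot: [[0.282, 0.959, -0.007], [0.959, -0.282, 0.004], [0.001, -0.008, -1.0]]
ft_force: [1.8, 0.4, -0.8]
gripper_width: 0.595
```

Run:
```python
from h import *
s=now(); plan((.4834,.1608,.13),94.3,s)
```

```text
t 20.68 pinch [0.5004 0.0629 0.1293] yaw 73.6 F [ 1.8  0.4 -0.8] w 0.595 q [ 0.31  0.41 -0.64  2.01  0.32  0.83 -0.79]
turn [-0.008 -0.003 -0.361] shift [ 89.4 -45.2  -0.2]
```

Request:
apply_moves --rows "-0.004 -0.001 -0.15 40 -20 0 0.4;-0.004 -0.001 -0.28 75 -37 0 0.4;-0.004 -0.001 -0.361 89.4 -45 0 0.4;-0.004 -0.001 -0.361 89.4 -45 10 0.4;-0.004 -0.001 -0.361 89.4 -45 25 0.4;-0.004 -0.001 -0.361 89.4 -45 35 0.4;-0.004 -0.001 -0.361 89.4 -45 38 0.4;-0.004 -0.001 -0.361 89.4 -45 38 0.4"

```text
t: 21.68
tool_pos: [0.4852, 0.1593, 0.2561]
tcp_rot: [[-0.069, 0.998, -0.002], [0.998, 0.069, 0.002], [0.002, -0.002, -1.0]]
ft_force: [-0.6, -0.1, -0.5]
gripper_width: 0.592
```

Run:
```python
from h import *
s=now(); plan((.4834,.1605,.0875),94.3,s)
f=cam('top'); blanks(f,.0805)
```

```text
t 21.68 pinch [0.4849 0.1597 0.0926] yaw 94.0 F [-0.6 -0.1 -0.5] w 0.592 q [ 0.15  0.49 -0.69  2.03  0.44  0.77 -0.74]
turn [-0.002 -0.002 -0.006] shift [ 1.3 -1.7  5.1]
uv [283.5 239. ] xy mm [ 442.1 -245.2] size [47.2 46.1] ang deg 23.2
uv [130.8 217.9] xy mm [483.5 140.7] size [53.2 20.3] ang deg 2.5
uv [ 55.4 190.6] xy mm [543.3 330.5] size [50.9 51.3] ang deg 1.4
uv [434.3  94.8] xy mm [ 817.1 -620.5] size [56.  46.9] ang deg 51.4
```

Request:
apply_moves --rows "0 0 -0.006 2 -1 1 0.4;0 0 -0.006 3.3 -1.5 2 0.4;0 0 -0.006 3.3 -1.5 2 0.4"

```text
t: 22.1
tool_pos: [0.4832, 0.163, 0.2544]
tcp_rot: [[-0.076, 0.997, -0.001], [0.997, 0.076, 0.002], [0.002, -0.001, -1.0]]
ft_force: [0.5, -1.0, -1.5]
gripper_width: 0.595
```

Run:
```python
from h import *
s=now(); plan((.4834,.1630,.0875),94.3,s)
f=cam('top'); blanks(f,.0795)
```

```text
t 22.1 pinch [0.483  0.1634 0.0909] yaw 94.4 F [ 0.5 -1.  -1.5] w 0.595 q [ 0.14  0.49 -0.69  2.03  0.44  0.77 -0.75]
turn [-0.001 -0.002  0.001] shift [-0.   0.2  3.4]
uv [283.7 239.1] xy mm [ 442.  -245.3] size [46.3 46.2] ang deg 23.2
uv [130.4 218.3] xy mm [483.7 142.4] size [53.7 25.8] ang deg 6.0
uv [ 55.7 190.3] xy mm [543.9 330.4] size [51.1 51.3] ang deg 3.0
uv [434.3  94.8] xy mm [ 817.4 -620.9] size [56. 47.] ang deg 51.4
```

Request:
apply_moves --rows "0 0 0 -0.5 0 2.5 0.4;0 0 0 -0.5 0 3.4 0.4;0 0 0 -0.5 0 3.4 0.72;0 0 0 -0.5 0 3.4 0.72;0 0 0 -0.5 0 -30 0.72;0 0 0 -0.5 0 -45 0.75;0 0 0 -60 0 -50 0.75;0 0 0 -120 0 -50 0.75"

```text
t: 23.15
tool_pos: [0.4927, 0.0423, 0.3047]
tcp_rot: [[-0.078, 0.997, 0.0], [0.997, 0.078, 0.002], [0.002, 0.001, -1.0]]
ft_force: [0.9, -0.7, -0.6]
gripper_width: 0.752
```

Run:
```python
from h import *
s=now(); plan((.4383,-.2487,.13),113.2,s); plan((.4383,-.2487,.13),23.2,s)
```

```text
t 23.15 pinch [0.4928 0.0427 0.1412] yaw 94.5 F [ 0.9 -0.7 -0.6] w 0.752 q [ 0.43  0.39 -0.74  2.03  0.35  0.85 -0.42]
turn [ 0.001 -0.002 -0.327] shift [-285.9  -77.    10.6]
turn [-1.000e-03 -2.000e-03  1.244e+00] shift [-285.9  -77.    10.6]
```

Request:
apply_moves --rows "0 0 -0.05 -45 -12 0 0.75;0 0 -0.1 -95 -25 0 0.75;0 0 -0.15 -145 -39 0 0.75;0 0 -0.2 -195 -52 0 0.75;0 0 -0.25 -240 -65 0 0.75;0 0 -0.3 -275 -74 0 0.75;0 0 -0.327 -286 -77 10 0.75;0 0 -0.327 -286 -77 30 0.75"

```text
t: 24.15
tool_pos: [0.4374, -0.2484, 0.2731]
tcp_rot: [[-0.391, 0.921, -0.0], [0.921, 0.391, 0.002], [0.002, 0.0, -1.0]]
ft_force: [0.4, 0.1, 0.6]
gripper_width: 0.748
```

Run:
```python
from h import *
s=now(); plan((.4375,-.2487,.0205),113.2,s)
f=cam('top'); stack(f,.077)
cv2.imwrite('pics/seat3.png',cv2.resize(f['img'][190:250,100:160,::-1],None,fx=8,fy=8,interpolation=cv2.INTER_CUBIC))
```

```text
t 24.15 pinch [ 0.4374 -0.2481  0.1096] yaw 113.0 F [0.4 0.1 0.6] w 0.748 q [ 1.01  0.45 -0.72  2.03  0.41  0.8   0.45]
turn [ 0.    -0.002 -0.004] shift [-0.4 -0.1 89.1]
uv [124.2 219.2] xy mm [480.7 158.3] size [53.2 58.5] ang deg 2.6
uv [ 58. 193.] xy mm [543.4 331.6] size [52.3 51.4] ang deg 3.0
uv [434.3  94.7] xy mm [ 818.1 -621.9] size [56.2 47.1] ang deg 51.4
hole [124.  218.6] [0.4825 0.1596 0.077 ]
```

View pics/seat3.png

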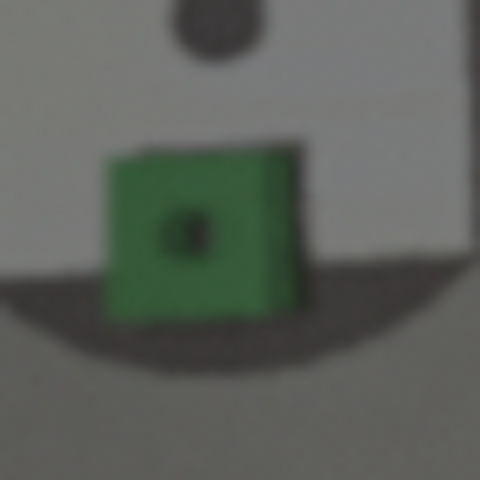

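```bash
cat >> h.py <<'E'
def edge(f,h,v=(210,228),u=(118,140)):
    "left (+y) and near (-x) edges of the top blank, subpixel half-level of greenness, on height h"
    g=f['img'].astype(float); g=g[...,1]-g[...,0]
    a=g[v[0]:v[1]].mean(0); i=np.arange(95,125); t=a[118:132].mean()/2
    k=np.where(a[i]>t)[0][0]; k=i[k]; L=k-1+(t-a[k-1])/(a[k]-a[k-1])
    b=g[:,u[0]:u[1]-8].mean(1); 
    t=b[214:217].mean()/2; k=[j for j in range(222,240) if b[j]<t][0]; B=k-1+(b[k-1]-t)/(b[k-1]-b[k])
    k=[j for j in range(212,198,-1) if b[j]<t][0]; T=k+(t-b[k])/(b[k+1]-b[k])
    p=ray(f,[(L,219),((L+10),B),(L+10,T)],h); print('L,B,T',round(L,2),round(B,2),round(T,2),'y centre',round(p[0,1]-.026,4),'x centre',(p[1:,0].mean()).round(4),'x size',(p[2,0]-p[1,0]).round(4))
E
python3 - <<'E'
from h import *
f=cam('top'); edge(f,.077)
im=cv2.imread('pics/seat2.png')[:,:,::-1]; s=cv2.resize(im,(60,60),interpolation=cv2.INTER_AREA)
g=dict(f); g['img']=f['img'].copy(); g['img'][190:250,100:160]=s; edge(g,.057)
p=ray(f,(127.6,218.2),.047);print(p)
E
```

```text
L,B,T 112.79 229.31 208.73 y centre 0.1621 x centre 0.4815 x size 0.052
L,B,T 116.29 229.02 208.79 y centre 0.1601 x centre 0.4817 x size 0.0521
[[0.48336816 0.16005793 0.047     ]]
```

Request:
apply_moves --rows "0 0 -0.004 -0.4 0 30 0.75;0 0 -0.004 -0.4 0 60 0.75;0 0 -0.004 -0.4 0 82 0.75;0 0 -0.004 -0.4 0 89 0.75;0 0 -0.004 -0.4 0 89 0.75;0 0 -0.004 -0.4 0 89 0.4;0 0 -0.004 -0.4 0 89 0.4;0 0 -0.004 -0.4 0 89 0.4"

```text
t: 25.25
tool_pos: [0.4378, -0.2482, 0.1852]
tcp_rot: [[-0.396, 0.918, -0.0], [0.918, 0.396, 0.001], [0.001, 0.0, -1.0]]
ft_force: [-0.2, 0.6, 4.7]
gripper_width: 0.595
```

Request:
apply_moves --rows "0 0 0 0 0 0 0.4;0 0 0 0 0 -30 0.4;0 0 0 0 0 -70 0.4;0 0 0 0 0 -115 0.4;0 0 0 0 0 -115 0.4"

```text
t: 25.88
tool_pos: [0.4386, -0.2486, 0.3024]
tcp_rot: [[-0.395, 0.918, 0.004], [0.919, 0.395, -0.002], [-0.003, 0.003, -1.0]]
ft_force: [-0.7, -0.0, -1.3]
gripper_width: 0.597
```

Run:
```python
from h import *
s=now(); plan((.4845,.1605,.135),94.3,s)
```

```text
t 25.88 pinch [ 0.4393 -0.2488  0.1389] yaw 113.3 F [-0.7 -0.  -1.3] w 0.597 q [ 1.04  0.42 -0.75  2.01  0.38  0.85  0.48]
turn [0.003 0.002 0.331] shift [357.6 203.9   3.5]
```

Request:
apply_moves --rows "0 0 0.04 45 26 0 0.4;0 0 0.08 95 54 0 0.4;0 0 0.13 145 83 0 0.4;0 0 0.18 195 111 0 0.4;0 0 0.23 245 140 0 0.4;0 0 0.28 295 168 0 0.4;0 0 0.32 335 191 0 0.4;0 0 0.331 357.6 204 0 0.4"

```text
t: 26.88
tool_pos: [0.4827, 0.1633, 0.2992]
tcp_rot: [[-0.079, 0.997, -0.003], [0.997, 0.079, 0.003], [0.003, -0.003, -1.0]]
ft_force: [-0.6, -0.6, 0.1]
gripper_width: 0.592
```

Request:
apply_moves --rows "0 0 0 0 0 0 0.4;0 0 0 0 0 10 0.4;0 0 0 0 0 22 0.4;0 0 0 0 0 30 0.4;0 0 0 0 0 30 0.4"

```text
t: 27.5
tool_pos: [0.4831, 0.1602, 0.2694]
tcp_rot: [[-0.075, 0.997, -0.004], [0.997, 0.075, 0.002], [0.002, -0.003, -1.0]]
ft_force: [-0.0, 0.2, -0.6]
gripper_width: 0.594
```

Run:
```python
from h import *
s=now(); plan((.4845,.1605,.0975),94.3,s)
f=cam('top'); blanks(f,.0955)
```

```text
t 27.5 pinch [0.4826 0.1604 0.1059] yaw 94.3 F [-0.   0.2 -0.6] w 0.594 q [ 0.17  0.47 -0.72  2.02  0.42  0.8  -0.72]
turn [-0.003 -0.002  0.   ] shift [0.2 1.4 8.3]
uv [130.1 218. ] xy mm [483.7 138.8] size [53.1 28.1] ang deg 5.8
uv [ 55.5 189.6] xy mm [544.5 322.7] size [47.8 50.5] ang deg 3.0
uv [434.3  94.8] xy mm [ 812.6 -614.3] size [55.2 46.2] ang deg 51.4
```

Request:
apply_moves --rows "-0.003 -0.002 0 0 1.2 4 0.4;-0.003 -0.002 0 0 1.2 7 0.4;-0.003 -0.002 0 0 1.2 8.3 0.4;-0.003 -0.002 0 0 1.2 8.3 0.72;-0.003 -0.002 0 0 1.2 8.3 0.72;-0.003 -0.002 0 0 1.2 -25 0.72;-0.003 -0.002 0 -50 1.2 -40 0.75;-0.003 -0.002 0 -110 1.2 -40 0.75"

```text
t: 28.55
tool_pos: [0.4936, 0.0514, 0.3118]
tcp_rot: [[-0.079, 0.997, 0.006], [0.997, 0.079, 0.001], [0.001, 0.006, -1.0]]
ft_force: [0.5, -1.1, -0.9]
gripper_width: 0.746
```

Request:
apply_moves --rows "0 0 0 -50 0 0 0.8;0 0 0 -100 0 0 0.8;0 0 0 -100 0 0 0.8"

```text
t: 28.92
tool_pos: [0.5007, -0.0531, 0.3098]
tcp_rot: [[-0.067, 0.998, 0.001], [0.998, 0.067, -0.001], [-0.001, 0.001, -1.0]]
ft_force: [0.3, 1.3, -1.1]
gripper_width: 0.802
```

Run:
```python
from h import *
s=now()
f=cam('top'); stack(f,.087); edge(f,.087)
f2=cam('side')
a=cv2.resize(f['img'][190:250,100:160,::-1],(400,400),interpolation=cv2.INTER_CUBIC)
b=cv2.resize(f2['img'][130:190,180:280,::-1],(400,240),interpolation=cv2.INTER_CUBIC)
c=np.zeros((400,800,3),np.uint8);c[:,:400]=a;c[:240,400:]=b;cv2.imwrite('pics/seat4.png',c)
```

```text
t 28.93 pinch [ 0.5009 -0.0533  0.1463] yaw 93.9 F [ 0.3  1.3 -1.1] w 0.802 q [ 0.61  0.39 -0.72  2.    0.34  0.86 -0.23]
uv [123.8 218.9] xy mm [481.8 157.6] size [54.7 58. ] ang deg 2.4
uv [ 58. 193.] xy mm [543.  326.7] size [50.6 52.2] ang deg 1.4
uv [434.3  94.8] xy mm [ 815.3 -617.9] size [55.7 47. ] ang deg 51.5
hole [123.7 218.7] [0.4827 0.1571 0.087 ]
L,B,T 112.67 229.37 208.23 y centre 0.1589 x centre 0.4823 x size 0.0529
```

View pics/seat4.png

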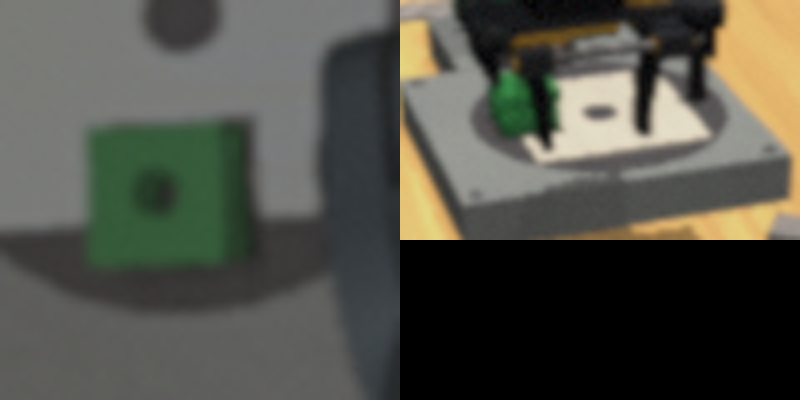

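Run:
```python
from h import *
s=now(); plan((.4845,.1605,.16),4.3,s)
```

```text
t 29.02 pinch [ 0.5008 -0.0485  0.1466] yaw 94.3 F [-1.2  1.5 -0.1] w 0.798 q [ 0.6   0.39 -0.72  2.    0.34  0.86 -0.24]
turn [ 1.000e-03 -2.000e-03  1.571e+00] shift [209.7  -0.3 -13.2]
```

Request:
apply_moves --rows "0 0 0.18 20 0 -13 0.8;0 0 0.36 45 0 -13 0.8;0 0 0.54 75 0 -13 0.8;0 0 0.72 105 0 -13 0.8;0 0 0.9 135 0 -13 0.8;0 0 1.08 165 0 -13 0.8;0 0 1.26 190 0 -13 0.8;0 0 1.44 210 0 -13 0.8" --grip_force 5

```text
t: 30.02
tool_pos: [0.4834, 0.1642, 0.3233]
tcp_rot: [[0.979, 0.204, 0.002], [0.204, -0.979, 0.002], [0.002, -0.001, -1.0]]
ft_force: [0.2, -0.0, -0.4]
gripper_width: 0.799
```

Request:
apply_moves --rows "0 0 0.13 0 0 0 0.8;0 0 0.13 0 0 0 0.8;0 0 0.13 0 0 0 0.8"

```text
t: 30.4
tool_pos: [0.4842, 0.1616, 0.3231]
tcp_rot: [[0.997, 0.08, 0.001], [0.08, -0.997, 0.001], [0.001, -0.001, -1.0]]
ft_force: [0.6, 0.5, 0.4]
gripper_width: 0.8
```

Run:
```python
from h import *
s=now(); plan((.4845,.1605,.071),4.3,s)
```

```text
t 30.4 pinch [0.4844 0.1617 0.1596] yaw 4.6 F [0.6 0.5 0.4] w 0.8 q [-0.03  0.33 -0.45  1.99  0.19  0.86 -2.08]
turn [-0.001 -0.001  0.005] shift [ 0.1  1.2 88.6]
```

Request:
apply_moves --rows "0 0 0.005 0 1 30 0.8;0 0 0.005 0 1 60 0.8;0 0 0.005 0 1 80 0.8;0 0 0.005 0 1 88 0.8;0 0 0.005 0 1 88 0.7;0 0 0.005 0 1 88 0.62;0 0 0.005 0 1 88 0.5;0 0 0.005 0 1 88 0.5" --grip_force 5

```text
t: 31.4
tool_pos: [0.4851, 0.1604, 0.2359]
tcp_rot: [[0.997, 0.072, 0.003], [0.072, -0.997, 0.001], [0.003, -0.001, -1.0]]
ft_force: [-0.9, 0.6, 2.9]
gripper_width: 0.599
```

Run:
```python
from h import *
s=now()
```

```text
t 31.4 pinch [0.4856 0.1606 0.0724] yaw 4.1 F [-0.9  0.6  2.9] w 0.599 q [-0.08  0.46 -0.4   2.05  0.28  0.68 -2.17]
```

Request:
apply_moves --rows "0 0 0 0 0 0 0.8;0 0 0 0 0 0 0.8;0 0 0 0 0 0 0.8;0 0 0 0 0 -40 0.8;0 0 0 0 0 -90 0.8;0 0 0 0 40 -105 0.8;0 0 0 0 90 -105 0.8;0 0 0 0 150 -105 0.8"

```text
t: 32.4
tool_pos: [0.4953, 0.0095, 0.3405]
tcp_rot: [[0.997, 0.074, 0.003], [0.074, -0.997, 0.001], [0.003, -0.0, -1.0]]
ft_force: [-0.1, 0.4, 0.1]
gripper_width: 0.802
```

Run:
```python
from h import *
s=now(); plan((.467,-.3898,.19),50,s)
f=cam('top'); P=pts(f)
q=P[215:250,325:360]; m=(q[...,2]>.105)&(q[...,2]<.118); v,u=np.nonzero(m)
uv=np.array([u.mean()+325,v.mean()+215]); print(m.sum(),uv,ray(f,uv,.112))
hs=cv2.cvtColor(f['img'],cv2.COLOR_RGB2HSV)[222:242,334:354]
m=((hs[...,1]<50)&(hs[...,2]>70)).astype(np.uint8)
c=max(cv2.findContours(m,0,1)[0],key=cv2.contourArea); (x,y),r=cv2.minEnclosingCircle(c); M=cv2.moments(c)
print(x+334,y+222,r,M['m00'],ray(f,(M['m10']/M['m00']+334,M['m01']/M['m00']+222),.112))
cv2.imwrite('pics/pin1.png',cv2.resize(f['img'][205:255,315:365,::-1],None,fx=8,fy=8,interpolation=cv2.INTER_CUBIC))
```

```text
t 32.4 pinch [0.4958 0.0096 0.177 ] yaw 4.2 F [-0.1  0.4  0.1] w 0.802 q [ 0.24  0.28 -0.41  2.    0.14  0.88 -1.74]
turn [ 0.001 -0.003 -0.799] shift [-57.8 396.1 -13.3]
67 [344.31343284 230.94029851] [[ 0.46717201 -0.39068722  0.112     ]]
344.0 231.0 4.472236156463623 52.0 [[ 0.46642057 -0.38972812  0.112     ]]
```

View pics/pin1.png

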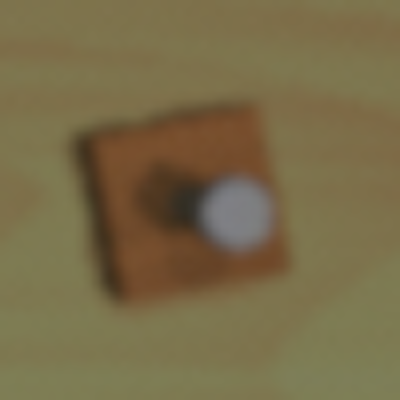

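Run:
```python
from h import *
s=now(); plan((.467,-.390,.16),-40,s)
```

```text
t 32.45 pinch [ 0.4957 -0.0011  0.1763] yaw 3.5 F [ 0.4 -7.1 -1.1] w 0.801 q [ 0.25  0.28 -0.4   2.    0.15  0.88 -1.74]
turn [ 0.005 -0.003  0.759] shift [-52.2 387.3  18.5]
```

Request:
apply_moves --rows "0 0 0.1 -7 50 0 0.6;0 0 0.2 -14 102 0 0.6;0 0 0.3 -21 155 0 0.6;0 0 0.4 -28 208 0 0.6;0 0 0.5 -35 261 0 0.6;0 0 0.6 -42 314 0 0.6;0 0 0.7 -49 365 0 0.6;0 0 0.759 -52 387 0 0.6"

```text
t: 33.45
tool_pos: [0.4701, -0.3826, 0.3394]
tcp_rot: [[0.769, -0.64, 0.001], [-0.64, -0.769, -0.0], [0.001, 0.0, -1.0]]
ft_force: [0.9, 0.8, -1.1]
gripper_width: 0.603
```

Request:
apply_moves --rows "0 0 0 0 0 0 0.6;0 0 0 0 0 0 0.6;0 0 0 0 0 0 0.6"

```text
t: 33.83
tool_pos: [0.4721, -0.3774, 0.3399]
tcp_rot: [[0.775, -0.632, 0.002], [-0.632, -0.775, 0.002], [0.0, -0.002, -1.0]]
ft_force: [1.2, 0.2, -0.0]
gripper_width: 0.601
```

Run:
```python
from h import *
s=now(); plan((.467,-.390,.100),-40,s)
```

```text
t 33.83 pinch [ 0.4724 -0.3771  0.1764] yaw -39.2 F [ 1.2  0.2 -0. ] w 0.601 q [ 0.67  0.42 -0.09  1.77  0.04  0.95 -1.69]
turn [-0.002 -0.     0.015] shift [ 4.  13.2 76.3]
```

Request:
apply_moves --rows "0 0 0.015 4 13 0 0.6;0 0 0.015 4 13 0 0.6;0 0 0.015 4 13 40 0.6;0 0 0.015 4 13 76 0.6;0 0 0.015 4 13 76 0.6;0 0 0.015 4 13 76 0.1;0 0 0.015 4 13 76 0.1;0 0 0.015 4 13 76 0.1"

```text
t: 34.83
tool_pos: [0.4665, -0.3922, 0.2651]
tcp_rot: [[0.763, -0.646, 0.003], [-0.646, -0.763, -0.001], [0.003, -0.001, -1.0]]
ft_force: [0.3, -0.0, -0.9]
gripper_width: 0.346
```

Request:
apply_moves --rows "0 0 0 0 0 0 0.1;0 0 0 0 0 0 0.1;0 0 0 0 0 0 0.1"

```text
t: 35.2
tool_pos: [0.4666, -0.3922, 0.2644]
tcp_rot: [[0.763, -0.646, 0.003], [-0.646, -0.763, -0.0], [0.002, -0.002, -1.0]]
ft_force: [0.1, -0.8, 4.3]
gripper_width: 0.251
```

Run:
```python
from h import *
s=now(); plan((.467,-.390,.100),-40,s)
```

```text
t 35.2 pinch [ 0.467  -0.3922  0.1009] yaw -40.2 F [ 0.1 -0.8  4.3] w 0.251 q [ 0.69  0.51 -0.08  1.82  0.05  0.81 -1.69]
turn [-0.002 -0.002 -0.004] shift [-1.1 -1.9  0.9]
```

Request:
apply_moves --rows "0 0 0 0 0 0 0.6;0 0 0 0 0 0 0.6;0 0 0 0 0 0 0.6;0 0 0 0 0 0 0.6;0 0 -0.18 0 0 0 0.6;0 0 -0.36 0 0 0 0.6;0 0 -0.54 0 0 0 0.6;0 0 -0.72 0 0 0 0.6"

```text
t: 36.2
tool_pos: [0.4662, -0.3921, 0.2637]
tcp_rot: [[1.0, 0.024, 0.001], [0.024, -1.0, 0.0], [0.001, -0.0, -1.0]]
ft_force: [0.1, 0.6, -0.6]
gripper_width: 0.595
```

Request:
apply_moves --rows "0 0 -0.18 0 0 0 0.6;0 0 -0.36 0 0 0 0.6;0 0 -0.54 0 0 0 0.6;0 0 -0.72 0 0 0 0.6;0 0 -0.85 0 0 0 0.6;0 0 -0.85 0 0 0 0.6;0 0 -0.85 0 0 0 0.6"

```text
t: 37.08
tool_pos: [0.4662, -0.3921, 0.2637]
tcp_rot: [[0.648, 0.762, 0.001], [0.762, -0.648, 0.001], [0.001, 0.001, -1.0]]
ft_force: [-0.6, -0.6, -0.1]
gripper_width: 0.597
```

Run:
```python
from h import *
s=now(); plan((.467,-.3922,.100),50,s)
```

```text
t 37.08 pinch [ 0.4664 -0.392   0.1002] yaw 49.6 F [-0.6 -0.6 -0.1] w 0.597 q [ 0.97  0.56 -0.46  1.8   0.32  0.85 -0.35]
turn [ 0.001 -0.001 -0.007] shift [0.5 0.7 0.2]
```

Request:
apply_moves --rows "0 0 0 0.5 0.5 0 0.15;0 0 0 0.5 0.5 0 0.15;0 0 0 0.5 0.5 0 0.15;0 0 0 0.5 0.5 0 0.15;0 0 0 0.5 0.5 0 0.15;0 0 0 0.5 0.5 0 0.15;0 0 0 0.5 0.5 0 0.15;0 0 0 0.5 0.5 0 0.15" --grip_force 30

```text
t: 38.08
tool_pos: [0.4669, -0.392, 0.2638]
tcp_rot: [[0.647, 0.763, 0.001], [0.763, -0.647, 0.001], [0.001, 0.001, -1.0]]
ft_force: [-0.3, 0.2, 0.2]
gripper_width: 0.246
```

Request:
apply_moves --rows "0 0 0 0 0 -15 0.15;0 0 0 0 0 -30 0.15;0 0 0 0 0 -60 0.15;0 0 0 0 0 -90 0.15;0 0 0 0 0 -115 0.15;0 0 0 0 0 -115 0.15"

```text
t: 38.83
tool_pos: [0.4674, -0.3921, 0.3819]
tcp_rot: [[0.647, 0.763, 0.006], [0.763, -0.647, -0.003], [0.001, 0.007, -1.0]]
ft_force: [-0.1, 0.1, -1.3]
gripper_width: 0.236
```

Run:
```python
from h import *
s=now(); plan((.4845,.1605,.212),94.3,s)
f=cam('side','pinside'); 
R=np.array(s['tcp_rot']);p=np.array(s['tool_pos'])+R[:,2]*bot.pinch_z
for d in(-.01,.02,.093):
    w=p+R[:,2]*d; c=np.array(f['attitude']).T@(w-np.array(f['origin'])); print(f['cx']+f['fx']*c[0]/-c[2], f['cy']-f['fy']*c[1]/-c[2])
cv2.imwrite('pics/pin2.png',cv2.resize(f['img'][130:270,190:330,::-1],None,fx=4,fy=4,interpolation=cv2.INTER_CUBIC))
```

```text
t 38.83 pinch [ 0.4684 -0.3926  0.2185] yaw 49.7 F [-0.1  0.1 -1.3] w 0.236 q [ 1.01  0.43 -0.51  1.7   0.24  1.06 -0.28]
turn [ 0.007  0.001 -0.778] shift [ 432.6 -344.3    4.7]
247.13338938405002 190.0138960223658
247.11239913636703 201.37134906032105
247.06402218922048 227.5472624480956
```

View pics/pin2.png

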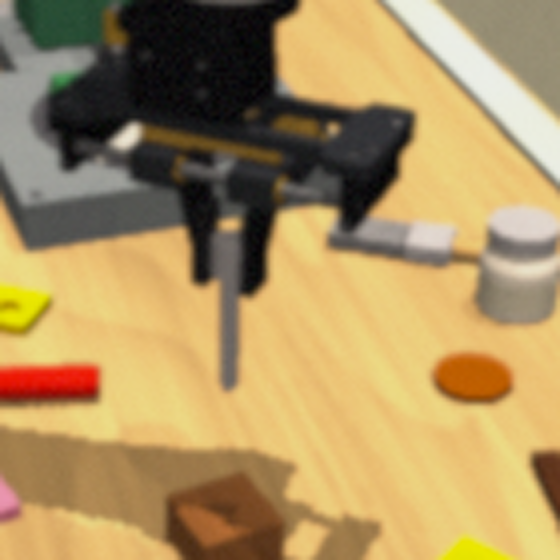

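Request:
apply_moves --rows "0 0 -0.07 38 -30 0 0.15;0 0 -0.15 80 -64 0 0.15;0 0 -0.23 122 -97 0 0.15;0 0 -0.31 164 -130 0 0.15;0 0 -0.39 206 -164 0 0.15;0 0 -0.47 248 -197 0 0.15;0 0 -0.55 290 -231 0 0.15;0 0 -0.62 330 -263 0 0.15"

```text
t: 39.88
tool_pos: [0.4788, 0.0313, 0.3781]
tcp_rot: [[0.08, 0.997, -0.0], [0.997, -0.08, 0.0], [0.0, -0.0, -1.0]]
ft_force: [1.2, -0.4, -1.6]
gripper_width: 0.243
```

Request:
apply_moves --rows "0 0 -0.04 44 -4 0 0.15;0 0 -0.08 80 -7 0 0.15;0 0 -0.12 110 -10 0 0.15;0 0 -0.14 125 -11 0 0.15;0 0 -0.14 125 -11 0 0.15;0 0 -0.14 125 -11 0 0.15"

```text
t: 40.62
tool_pos: [0.4791, 0.1539, 0.3786]
tcp_rot: [[-0.055, 0.999, 0.001], [0.999, 0.055, -0.001], [-0.001, 0.001, -1.0]]
ft_force: [0.6, -0.8, -0.5]
gripper_width: 0.242
```

Run:
```python
from h import *
s=now(); plan((.4845,.1605,.19),94.3,s)
```

```text
t 40.62 pinch [0.4792 0.1537 0.2151] yaw 93.1 F [ 0.6 -0.8 -0.5] w 0.242 q [ 0.34  0.34 -0.89  1.93  0.31  1.02 -0.63]
turn [ 0.001  0.001 -0.02 ] shift [ 6.4  5.7 25.1]
```

Request:
apply_moves --rows "0 0 -0.02 6.4 5.7 0 0.15;0 0 -0.02 6.4 5.7 0 0.15;0 0 -0.02 6.4 5.7 15 0.15;0 0 -0.02 6.4 5.7 27 0.15;0 0 -0.02 6.4 5.7 27 0.15"

```text
t: 41.25
tool_pos: [0.4838, 0.1615, 0.3505]
tcp_rot: [[-0.077, 0.997, -0.002], [0.997, 0.077, -0.0], [-0.0, -0.002, -1.0]]
ft_force: [-0.0, 0.4, -0.2]
gripper_width: 0.239
```

Run:
```python
from h import *
s=now(); plan((.4845,.1605,.175),94.3,s)
f=cam('side'); t=cam('top')
cv2.imwrite('pics/pin3.png',np.hstack([cv2.resize(f['img'][120:190,190:260,::-1],(400,400),interpolation=cv2.INTER_CUBIC),cv2.resize(t['img'][190:250,100:160,::-1],(400,400),interpolation=cv2.INTER_CUBIC)]))
```

```text
t 41.25 pinch [0.4835 0.1615 0.187 ] yaw 94.4 F [-0.   0.4 -0.2] w 0.239 q [ 0.3   0.39 -0.87  1.94  0.36  0.97 -0.67]
turn [-0.002  0.     0.002] shift [-1.1  0.7 12. ]
```

View pics/pin3.png

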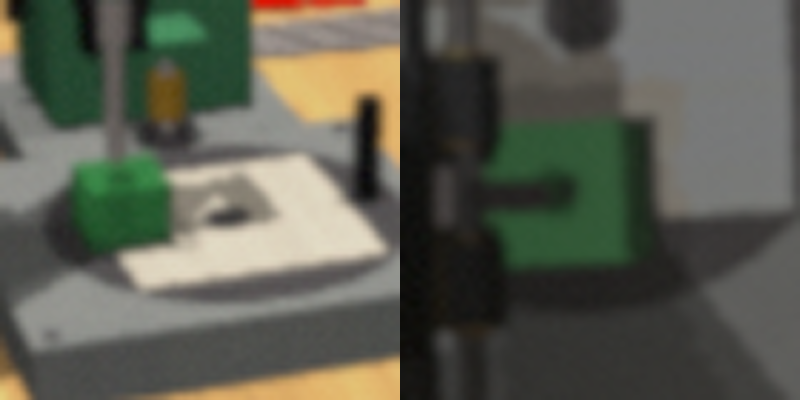

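Request:
apply_moves --rows "0 0 0 -1 0.5 4 0.15;0 0 0 -1 0.5 8 0.15;0 0 0 -1 0.5 12 0.15;0 0 0 -1 0.5 15 0.15;0 0 0 -1 0.5 15 0.15"

```text
t: 41.98
tool_pos: [0.4848, 0.161, 0.3368]
tcp_rot: [[-0.077, 0.997, 0.001], [0.997, 0.077, 0.0], [0.0, 0.001, -1.0]]
ft_force: [-0.2, 0.5, -1.3]
gripper_width: 0.24
```

Run:
```python
from h import *
s=now()
```

```text
t 41.98 pinch [0.4849 0.1611 0.1733] yaw 94.4 F [-0.2  0.5 -1.3] w 0.24 q [ 0.28  0.41 -0.86  1.96  0.38  0.94 -0.68]
```

Request:
apply_moves --rows "0 0 0 0 0 4 0.15;0 0 0 0 0 8 0.15;0 0 0 0 0 12 0.15;0 0 0 0 0 16 0.15;0 0 0 0 0 20 0.15;0 0 0 0 0 24 0.15;0 0 0 0 0 24 0.15"

```text
t: 42.85
tool_pos: [0.4848, 0.161, 0.3127]
tcp_rot: [[-0.077, 0.997, 0.001], [0.997, 0.077, 0.0], [0.0, 0.001, -1.0]]
ft_force: [-0.5, -0.0, -1.0]
gripper_width: 0.245
```

Run:
```python
from h import *
s=now()
```

```text
t 42.85 pinch [0.4849 0.161  0.1492] yaw 94.4 F [-0.5 -0.  -1. ] w 0.245 q [ 0.26  0.44 -0.84  1.98  0.41  0.9  -0.71]
```

Still free. Tip about 56 mm; go on towards the bore.

Request:
apply_moves --rows "0 0 0 0 0 4 0.15;0 0 0 0 0 8 0.15;0 0 0 0 0 11 0.15;0 0 0 0 0 14 0.15;0 0 0 0 0 17 0.15;0 0 0 0 0 17 0.15"

```text
t: 43.6
tool_pos: [0.4848, 0.161, 0.2958]
tcp_rot: [[-0.077, 0.997, 0.001], [0.997, 0.077, 0.0], [0.0, 0.001, -1.0]]
ft_force: [0.3, 0.8, -0.5]
gripper_width: 0.243
```

Run:
```python
from h import *
s=now()
```

```text
t 43.6 pinch [0.485  0.1611 0.1323] yaw 94.4 F [ 0.3  0.8 -0.5] w 0.243 q [ 0.24  0.46 -0.82  2.    0.44  0.87 -0.74]
```

Request:
apply_moves --rows "0 0 0 0 0 4 0.15;0 0 0 0 0 8 0.15;0 0 0 0 0 11 0.15;0 0 0 0 0 13 0.15;0 0 0 0 0 14.5 0.15;0 0 0 0 0 14.5 0.15"

```text
t: 44.35
tool_pos: [0.4849, 0.1611, 0.2815]
tcp_rot: [[-0.077, 0.997, 0.001], [0.997, 0.077, 0.0], [0.0, 0.001, -1.0]]
ft_force: [-0.3, -0.1, -1.1]
gripper_width: 0.241
```

Run:
```python
from h import *
s=now()
```

```text
t 44.35 pinch [0.4852 0.1611 0.118 ] yaw 94.4 F [-0.3 -0.1 -1.1] w 0.241 q [ 0.23  0.48 -0.8   2.01  0.46  0.84 -0.76]
```

Request:
apply_moves --rows "0 0 0 0 0 1 0.15;0 0 0 0 0 2 0.15;0 0 0 0 0 3 0.15;0 0 0 0 0 3 0.15"

```text
t: 44.85
tool_pos: [0.4853, 0.1618, 0.2804]
tcp_rot: [[-0.077, 0.997, 0.003], [0.997, 0.077, 0.0], [0.0, 0.004, -1.0]]
ft_force: [-2.8, -1.5, 11.5]
gripper_width: 0.24
```

Run:
```python
from h import *
s=now()
```

```text
t 44.85 pinch [0.4859 0.1619 0.1169] yaw 94.4 F [-2.8 -1.5 11.5] w 0.24 q [ 0.23  0.48 -0.8   2.01  0.46  0.84 -0.76]
```

Request:
apply_moves --rows "0 0 0 0 0 -2 0.15;0 0 0 0 0 -2 0.6;0 0 0 0 0 -2 0.6;0 0 0 0 0 -2 0.6;0 0 0 0 0 -2 0.6;0 0 0 0 0 -30 0.6;0 0 0 0 0 -60 0.6;0 0 0 0 0 -75 0.6"

```text
t: 45.85
tool_pos: [0.485, 0.1613, 0.3549]
tcp_rot: [[-0.077, 0.997, 0.003], [0.997, 0.077, 0.001], [0.001, 0.003, -1.0]]
ft_force: [0.5, -0.1, 0.8]
gripper_width: 0.599
```

Run:
```python
from h import *
s=now(); plan((.6495,.1728,.20),175,s)
```

```text
t 45.85 pinch [0.4856 0.1615 0.1914] yaw 94.4 F [ 0.5 -0.1  0.8] w 0.599 q [ 0.3   0.38 -0.87  1.94  0.35  0.98 -0.66]
turn [ 0.003  0.002 -1.407] shift [ -1.2 164.9  -8. ]
```

Request:
apply_moves --rows "0 0 -0.15 0 30 -8 0.6;0 0 -0.33 -1 70 -8 0.6;0 0 -0.51 -1 110 -8 0.6;0 0 -0.69 -1 145 -8 0.6;0 0 -0.87 -1 165 -8 0.6;0 0 -1.05 -1 165 -8 0.6;0 0 -1.23 -1 165 -8 0.6;0 0 -1.4 -1 165 -8 0.6"

```text
t: 46.85
tool_pos: [0.6494, 0.1725, 0.3609]
tcp_rot: [[-0.996, 0.088, 0.0], [0.088, 0.996, 0.0], [-0.0, 0.0, -1.0]]
ft_force: [0.1, 0.7, 0.9]
gripper_width: 0.6
```

Run:
```python
from h import *
s=now(); plan((.6490,.1728,.0985),175,s)
f=cam('top','t5'); P=pts(f)
cv2.imwrite('pics/seat5.png',cv2.resize(f['img'][140:260,70:190,::-1],None,fx=4,fy=4,interpolation=cv2.INTER_CUBIC))
```

```text
t 46.85 pinch [0.6495 0.1725 0.1974] yaw 174.9 F [0.1 0.7 0.9] w 0.6 q [ 0.34  0.75 -1.09  1.55  0.69  1.27  0.63]
turn [ 0.     0.    -0.001] shift [ 0.5  0.2 98.9]
```

View pics/seat5.png

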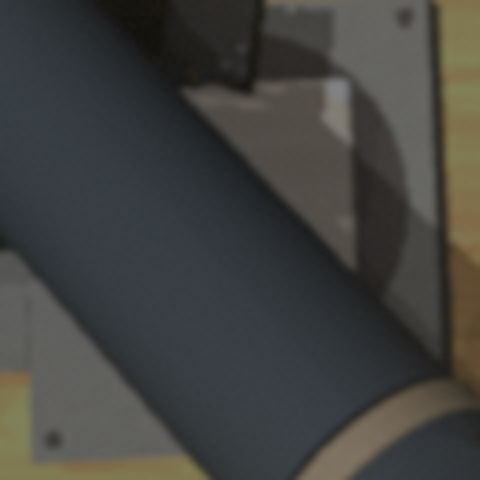

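Request:
apply_moves --rows "0 0 0 0.5 0 40 0.6;0 0 0 0.5 0 80 0.6;0 0 0 0.5 0 98 0.6;0 0 0 0.5 0 98 0.1;0 0 0 0.5 0 98 0.1;0 0 0 0.5 0 98 0.1;0 0 0 0.5 0 98 0.1;0 0 0 0.5 0 98 0.1" --grip_force 15

```text
t: 47.9
tool_pos: [0.6492, 0.1728, 0.2648]
tcp_rot: [[-0.996, 0.094, 0.003], [0.094, 0.996, 0.0], [-0.003, 0.001, -1.0]]
ft_force: [-0.9, -0.6, 3.8]
gripper_width: 0.201
```

Run:
```python
from h import *
s=now()
for a in(-6,-16,-26,-36,-46,-56,-66,-76,-86,-90): plan((.554+.095*np.cos(np.radians(a)),.1655+.095*np.sin(np.radians(a)),.099),175+(a-4)*.85,s)
```

```text
t 47.9 pinch [0.6497 0.1729 0.1013] yaw 174.6 F [-0.9 -0.6  3.8] w 0.201 q [ 0.31  0.84 -1.02  1.63  0.78  1.12  0.56]
turn [0.001 0.003 0.142] shift [ -0.8 -17.2   2.3]
turn [0.001 0.003 0.29 ] shift [  0.8 -33.7   2.3]
turn [0.001 0.002 0.438] shift [  5.2 -49.7   2.2]
turn [0.001 0.002 0.587] shift [ 12.4 -64.6   2.2]
turn [0.002 0.002 0.735] shift [ 22.  -78.1   2.2]
turn [0.002 0.002 0.883] shift [ 33.9 -89.7   2.1]
turn [0.002 0.002 1.032] shift [ 47.5 -99.    2.1]
turn [0.002 0.002 1.18 ] shift [  62.6 -105.8    2. ]
turn [0.002 0.002 1.328] shift [  78.6 -110.     2. ]
turn [0.002 0.002 1.388] shift [  85.2 -110.8    2. ]
```

Request:
apply_moves --rows "0 0 0.07 -1 -8 0 0.1;0 0 0.14 -1 -17 0 0.1;0 0 0.21 0 -25 0 0.1;0 0 0.29 0.8 -33.7 0 0.1;0 0 0.36 3 -42 0 0.1;0 0 0.438 5.2 -49.7 0 0.1;0 0 0.51 8.5 -57 0 0.1;0 0 0.587 12.4 -64.6 0 0.1"

```text
t: 48.9
tool_pos: [0.6323, 0.1104, 0.2647]
tcp_rot: [[-0.775, 0.632, 0.008], [0.632, 0.775, 0.005], [-0.003, 0.009, -1.0]]
ft_force: [6.0, 3.4, -3.5]
gripper_width: 0.2
```

Run:
```python
from h import *
s=now()
p=np.array(s['tool_pos'])[:2]-[.554,.1655]; print(np.hypot(*p),np.degrees(np.arctan2(p[1],p[0])))
for a in(-41,-46,-51,-56,-61,-66,-71,-76): plan((.554+.095*np.cos(np.radians(a)),.1655+.095*np.sin(np.radians(a)),.1),175+(a-4)*.85,s)
```

```text
t 48.9 pinch [0.6336 0.1112 0.1012] yaw 140.8 F [ 6.   3.4 -3.5] w 0.2 q [ 0.37  0.74 -0.91  1.71  0.68  1.02  0.11]
0.09571850282719255 -35.15688441621207
turn [0.009 0.003 0.071] shift [ 0.5 -9.7  1.1]
turn [0.009 0.002 0.145] shift [  1.2 -18.    1. ]
turn [0.009 0.002 0.22 ] shift [  2.5 -26.2   1. ]
turn [0.009 0.002 0.294] shift [  4.6 -34.2   0.9]
turn [0.01  0.001 0.368] shift [  7.3 -42.    0.8]
turn [0.01  0.001 0.442] shift [ 10.7 -49.6   0.7]
turn [0.01  0.001 0.516] shift [ 14.8 -56.8   0.6]
turn [0.01 0.   0.59] shift [ 19.4 -63.7   0.6]
```

Request:
apply_moves --rows "0 0 0.07 0.5 -9.5 0 0.1;0 0 0.145 1.2 -18 0 0.1;0 0 0.22 2.5 -26 0 0.1;0 0 0.29 4.6 -34 0 0.1;0 0 0.37 7.3 -42 0 0.1;0 0 0.44 10.7 -49.6 0 0.1;0 0 0.52 14.8 -56.8 0 0.1;0 0 0.59 19.4 -63.7 0 0.1"

```text
t: 49.9
tool_pos: [0.5776, 0.0713, 0.2647]
tcp_rot: [[-0.291, 0.957, 0.009], [0.957, 0.291, 0.001], [-0.001, 0.009, -1.0]]
ft_force: [6.4, -0.4, -1.3]
gripper_width: 0.201
```

Run:
```python
from h import *
s=now()
p=np.array(s['tool_pos'])[:2]-[.554,.1655]; print(np.hypot(*p),np.degrees(np.arctan2(p[1],p[0])))
for a in(-79,-82,-85,-87,-89,-91): plan((.554+.095*np.cos(np.radians(a)),.1655+.095*np.sin(np.radians(a)),.1),175+(a-4)*.85,s)
```

```text
t 49.9 pinch [0.579  0.0715 0.1012] yaw 106.9 F [ 6.4 -0.4 -1.3] w 0.201 q [ 0.39  0.61 -0.8   1.86  0.56  0.9  -0.38]
0.097078043010661 -75.95606673860873
turn [0.009 0.001 0.044] shift [ 2.5 -4.9  1.1]
turn [0.009 0.001 0.088] shift [ 3.1 -9.9  1.1]
turn [0.009 0.001 0.133] shift [  4.  -14.8   1. ]
turn [0.009 0.001 0.162] shift [  4.8 -18.    1. ]
turn [0.009 0.001 0.192] shift [  5.6 -21.2   1. ]
turn [0.009 0.001 0.222] shift [  6.6 -24.4   0.9]
```

Request:
apply_moves --rows "0 0 0.04 0.8 -4.9 0 0.1;0 0 0.09 1.8 -9.9 0 0.1;0 0 0.13 3 -14.8 0 0.1;0 0 0.16 4 -18 0 0.1;0 0 0.16 4.3 -20 0 0.1;0 0 0.16 4.3 -20 0 0.1"

```text
t: 50.65
tool_pos: [0.5593, 0.0684, 0.2647]
tcp_rot: [[-0.137, 0.99, 0.014], [0.991, 0.137, 0.001], [-0.001, 0.014, -1.0]]
ft_force: [13.7, -2.5, -6.4]
gripper_width: 0.203
```

Run:
```python
from h import *
s=now()
p=np.array(s['tool_pos'])[:2]-[.554,.1655]; print(np.hypot(*p),np.degrees(np.arctan2(p[1],p[0])))
```

```text
t 50.65 pinch [0.5616 0.0685 0.1012] yaw 97.9 F [13.7 -2.5 -6.4] w 0.203 q [ 0.38  0.57 -0.77  1.9   0.53  0.86 -0.53]
0.09727968834516626 -86.89125708843811
```

Request:
apply_moves --rows "0 0 0 0.3 -3 0 0.1;0 0 0 0.3 -3 0 0.1;0 0 0 0 3 0 0.1;0 0 0 0 7 0 0.1;0 0 0 0 7 0 0.6;0 0 0 0 7 0 0.6;0 0 0 0 7 0 0.6;0 0 0 0 7 0 0.6"

```text
t: 51.65
tool_pos: [0.5619, 0.0718, 0.2636]
tcp_rot: [[-0.14, 0.99, 0.001], [0.99, 0.14, 0.001], [0.001, 0.001, -1.0]]
ft_force: [-0.5, 0.2, 0.5]
gripper_width: 0.551
```

Run:
```python
from h import *
s=now(); plan((.56,.0685,.2),97.9,s)
```

```text
t 51.65 pinch [0.5621 0.0719 0.1001] yaw 98.0 F [-0.5  0.2  0.5] w 0.551 q [ 0.37  0.58 -0.77  1.89  0.52  0.88 -0.52]
turn [ 0.001 -0.001  0.003] shift [ -2.9  -2.2 -99.9]
```

Lift and move away (towards −y) to see.

Request:
apply_moves --rows "0 0 0 0 0 -40 0.7;0 0 0 0 0 -90 0.7;0 0 0 -50 0 -110 0.7;0 0 0 -110 0 -110 0.7;0 0 0 -170 0 -110 0.7;0 0 0 -220 0 -110 0.7;0 0 0 -250 0 -110 0.7;0 0 0 -250 0 -110 0.7"

```text
t: 52.65
tool_pos: [0.5966, -0.1795, 0.3728]
tcp_rot: [[-0.134, 0.991, 0.001], [0.991, 0.134, 0.0], [-0.0, 0.001, -1.0]]
ft_force: [-0.1, 1.4, 0.3]
gripper_width: 0.7
```

Run:
```python
from h import *
s=now()
f=cam('top'); t=cam('side'); table(f); P=pts(f)
g=cv2.cvtColor(f['img'],cv2.COLOR_RGB2HSV); 
q=P[180:240,60:125].reshape(-1,3); hd=q[(q[:,2]>.122)&(q[:,2]<.137)&(q[:,1]<.27)]; print('head',len(hd),hd.mean(0),hd[:,2].max())
a=np.radians(4.3-90); print('seat exp',.5535-.07*np.cos(a),.1655-.07*np.sin(a))
cv2.imwrite('pics/fin.png',np.hstack([cv2.resize(f['img'][150:240,60:150,::-1],(400,400),interpolation=cv2.INTER_CUBIC),cv2.resize(t['img'][110:200,175:265,::-1],(400,400),interpolation=cv2.INTER_CUBIC)]))
```

```text
t 52.65 pinch [ 0.5967 -0.1795  0.2093] yaw 97.7 F [-0.1  1.4  0.3] w 0.7 q [ 0.79  0.54 -0.8   1.67  0.42  1.12  0.  ]
plate ((552.80322265625, 165.19155883789062), (161.86732482910156, 162.01242065429688), 5.262829303741455)
dark [143.9 238.5] 117.0 [0.432  0.1151 0.047 ]
dark [177.2 234.2] 14.5 [0.4454 0.0289 0.047 ]
dark [157.5 228.4] 56.0 [0.4588 0.0808 0.047 ]
dark [ 87.6 193. ] 70.0 [0.5465 0.2681 0.047 ]
dark [126.7 191.5] 97.0 [0.5531 0.1655 0.047 ]
dark [173.6 202.3] 355.5 [0.5278 0.0414 0.047 ]
dark [174.  165.8] 35.5 [0.6234 0.0438 0.047 ]
dark [168.  161.8] 19.5 [0.6337 0.06   0.047 ]
dark [163.6 157.4] 28.0 [0.6449 0.0721 0.047 ]
dark [157.5 153. ] 25.5 [0.6563 0.0885 0.047 ]
dark [146.1 148.4] 22.5 [0.6676 0.119  0.047 ]
dark [164.7 148.4] 45.5 [0.6689 0.0699 0.047 ]
head 69 [0.54335258 0.23152584 0.12880216] 0.13271108684412924
seat exp 0.548251489122157 0.2353029593467581
```

View pics/fin.png

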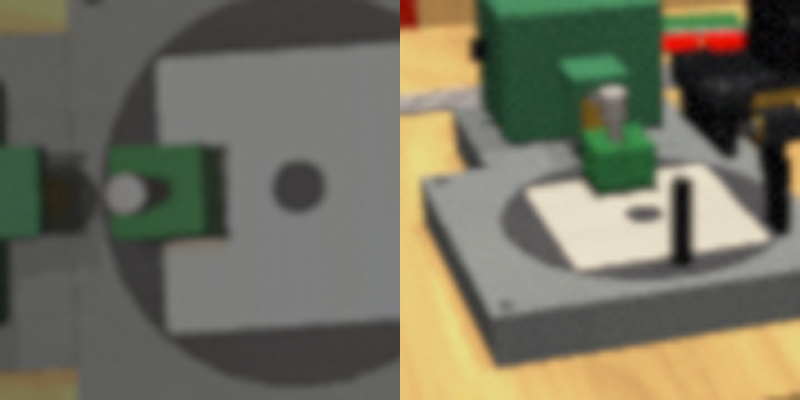

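```bash
python3 -c "
from h import *
now(); print(job.finish_job())"
```

```text
t 52.75 pinch [ 0.5969 -0.1749  0.2099] yaw 98.1 F [0.4 0.6 0.4] w 0.698 q [ 0.79  0.53 -0.81  1.67  0.42  1.12  0.  ]
the job is handed in; nothing more can be done
None
```

The job is done and handed in at 52.75 s. The steps ran in the required order:
- **Table:** I swung it back by its handle to the loading stop, where the force rose to 18 N.
- **Stack:** I placed all four green drilled blanks on the seat, then squeezed the stack once with the gripper along y to line them up.
- **Pin:** It went down through the stack with almost no force until it hit the bottom, at 11.5 N.
- **Grinding stop:** I then swung the table the quarter turn to the stop, where the force rose to 14 N, released it and moved the arm clear.

**Last checks:**
- **Stack and pin:** The final pictures show the pinned stack beside the wheel. The pin head's top is about 130 mm up, which matches a bottomed pin.
- **Table angle:** The plate reads about 1° (0.016 rad) off an exact quarter turn. That is inside the 0.06 rad limit and may be measurement noise.
- **Pin lean:** The rough depth reading puts the head about 6 mm from where I expected the seat. If that is all lean, it is about 0.07 rad, under the 0.17 limit.
- **Camera and arm:** They disagreed by about 1.5 mm in x near the seat. Before the squeeze, the blanks I measured were within about 2.8 mm of the bore; I did not measure each blank again afterwards.
- **Bystanders:** I kept the arm away from the other things on the bench and felt no unexpected contact, but I did not measure their positions again.

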